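# Gauge the braider bobbins and sort them by bore

## Robot

A 6-joint arm with a two-finger parallel gripper is mounted at the origin on the work surface. World frame = base frame: x ahead of the robot, y to its left, z up, the work surface at z = 0. Lengths are in m, angles in rad, forces in N, time in s.
With the tool pointing down it reaches from about 0.35 to 0.8 m from the base axis. Payload 7.3 kg.
Tool frame: the origin (TCP) lies at the very end of the fingers, on their centre line; the grasp point (between the pads) lies 19 mm behind it; x points along the fingers, y is the direction in which the jaws open and shut, and the axes are right-handed (so a half turn about x gives the same grasp; the last joint's range is limited). The gripper opens to 85 mm and grips with 20 to 120 N. Pads are 22 mm wide; open, the fingers measure 114 mm over their backs; the gripper's body (76 mm by 85 mm) begins 54 mm behind the grasp point. The pads swing forward as they close: fully open they stand 13 mm farther back than shut.
Start: joints at [-1.297, 0.342, 1.524, -0, 1.275, -0.146], TCP at [0.214, -0.479, 0.231] pointing down, gripper open.
Joint ranges: [-2.53, 2.53], [-0.77, 2.02], [0.04, 2.7], [-1, 4.14], [0.28, 2.66], [-3.11, 3.11]. Speed limits (rad/s): [2.57, 2.57, 3.14, 3.14, 3.14, 3.14].

## Interface

Orientations are given as a unit quaternion [w, x, y, z].
In Python, from workcell import env, cams gives the robot as it stands. The module is installed in compiled form; this text tells all that it offers.
- The arm moves only by the tool move_arm, never from a script. Its argument "increments" is a list of rows, each an object of numbers: "x", "y", "z": the shift along the tool's x, y, z in mm; "ax", "ay", "az": the turn, a rotation vector about the tool's x, y, z in units of 5 degrees (1.0 is 5 degrees). A call has 1 to 20 rows; each row shifts and turns the commanded pose from where the row before left it, along the tool's axes as they then stand; what a row does not reach is not made up. A row lasts 1/12 s, in which the tool goes at most 41.7 mm and 7.16 degrees, less where a joint would pass 70% of its speed; a pose out of reach is approached as far as the arm can. A call with a gripper value outside its range is refused whole. "fingers" is the gripper command: -1 is shut, 1 is fully open, values between are in proportion, set as the call begins (left out, the last holds). The fingers move at their own pace and stop on an object; "newtons" is the grip in N (left out, the last holds). Time passes only in rows, so rows that do not move let the fingers close. It gives the time, the measured TCP pose, the force and the opening at its end, in the units of the state.
- env.observe(): the state, without advancing time (a new reading comes with each control period).
- cams.read_camera(name): name is "scene" or "top" or "wrist"; returns the picture (400x640x3 uint8, red, green, blue); there is no depth.
- cams.get_calibration(name): a dict with "fov_y" (degrees; the focal length in pixels is half the picture's height over the tangent of half this angle, whatever the lens; pixels are square), "cx", "cy" (the principal point, pixels), "dist" ([k1, k2, p1, p2, k3] as OpenCV has them; the pictures are not rectified), "R" (3x3) and "t" (3): a world point X has camera coordinates R X + t; the wrist camera has in their place "hand_eye" (4x4, takes a point from camera to tool coordinates, whose origin is the TCP and whose axes are the tool frame's). Camera axes: x right, y down, z forward; pixel columns grow to the right and rows downward; lengths in m; the calibration is good to about 2 mm. A picture is of the moment at which its call begins: read the wrist's pose just before it. get_calibration takes no time and is no camera call.
- env.sign_off(): hands the job in, once; it reports no verdict.
The state is a dict: "t": time; "qpos": joint angles; "joint_velocities": joint speeds; "tau": joint torques, N m; "ee_pos": TCP position; "ee_rot": TCP orientation; "force": force on the tool from outside, world axes, zero at the start; "wrist_torque": the same for the moment, N m; "gripper_width": finger opening in m.
Only numpy, scipy, OpenCV 4.12 (cv2) and the standard library are available. Lean on these libraries where they do the work, as an engineer would, in place of code of your own. Each camera call takes 0.05 s, during which the arm holds its last target. There are 200 camera calls.

## Task

Take the stepped pin gauge from its wooden block and, working along the sloping green rack from the robot's left to its right, push it squarely into the bore of each of the three bobbins until it stops, without forcing it; then put the gauge back upright in the hole of its block. Leave in the rack any bobbin that takes the thin GO step but stops the thicker NO-GO step, stand upright in the yellow tray any that will not let even the GO step in (to be reamed), and stand upright in the red tray any that swallows both steps up to the handle (worn out). Leave the oil bottle, the hammer and the wooden shoe last alone.

Things in the scene. Friction and masses are not known exactly. Their poses are not given: they have to be found in the camera images.
- gauge_center (a point): stepped pin gauge, 160 g, standing pin down in its block: round handle 30 mm in diameter, 80 mm long (green band low, red band high); below it the NO-GO step, 17 mm in diameter, 18 mm long; then the GO step, 12 mm, 16 mm long, end chamfered. Point: on the axis, half-way up the handle, 74 mm above the pin's end, 40 mm above the handle's lower shoulder; z along the axis, upwards
- gauge_tip (a point): the end of the gauge's pin, on its axis; z towards the handle. Pushed into a bore it stops with this end 5 to 9 mm below the bobbin's upper face in a tight bobbin (on the countersink), 18 to 21 mm in a good one (NO-GO step on the countersink), 34 mm in a worn one (handle shoulder on the upper face)
- block_hole (a point): centre of the hole's mouth in the top face of the fixed wooden gauge block (80 x 80 mm, 50 mm high): hole 22 mm in diameter, 40 mm deep, upright, chamfered 3 mm. The gauge stands in it, handle shoulder on the block's top, gauge_center 40 mm above this point
- rack: fixed green sloping rack, 316 mm wide. Origin on the bench under the board's middle; x away from the robot at yaw 0, y along the row. Board slopes 30 degrees, low edge towards -x, top face 80 mm up over the origin; recesses 54 mm wide, 12 mm deep at y = +105 (robot's left), 0, -105 mm. Seated bobbins lean 30 degrees towards -x, mouth centres at x = -29, z = 130 mm
- seat_left (a point): the left (robot's) place of the rack's row (rack y = +105 mm) and the bobbin standing in it at the start: cream, 70 mm tall, about 70 g, flanges 52 mm in diameter and 9 mm thick, barrel 32 mm; bore 9.5 (tight), 14.5 (good) or 19.5 mm (worn), mouth countersunk at 45 degrees to 24 mm. Fixed point: on the bore axis, half-way up the seated bobbin, 35 mm below its mouth; z is the bore axis, out of the mouth
- seat_middle (a point): the middle place of the rack's row (rack y = 0 mm) and the bobbin standing in it at the start: cream, 70 mm tall, about 70 g, flanges 52 mm in diameter and 9 mm thick, barrel 32 mm; bore 9.5 (tight), 14.5 (good) or 19.5 mm (worn), mouth countersunk at 45 degrees to 24 mm. Fixed point: on the bore axis, half-way up the seated bobbin, 35 mm below its mouth; z is the bore axis, out of the mouth
- seat_right (a point): the right (robot's) place of the rack's row (rack y = -105 mm) and the bobbin standing in it at the start: cream, 70 mm tall, about 70 g, flanges 52 mm in diameter and 9 mm thick, barrel 32 mm; bore 9.5 (tight), 14.5 (good) or 19.5 mm (worn), mouth countersunk at 45 degrees to 24 mm. Fixed point: on the bore axis, half-way up the seated bobbin, 35 mm below its mouth; z is the bore axis, out of the mouth
- tray_red: fixed red plastic tray for worn-out bobbins, 140 x 140 mm outside, walls 4 mm thick and 32 mm high, floor 4 mm thick. Origin under its centre, z up
- tray_yellow: fixed yellow plastic tray for tight bobbins, 140 x 140 mm outside, walls 4 mm thick and 32 mm high, floor 4 mm thick. Origin under its centre, z up
- oil_bottle: bystander: white oil bottle with a red spout, 54 mm in diameter, 150 mm tall. Origin under its centre
- hammer: bystander: hammer lying on the bench, about 0.25 m long. Origin near its middle, on the bench; x along the handle towards the head
- shoe_last: bystander: wooden shoe last (foot form), 240 mm long, 86 mm wide, 95 mm tall. Origin under its middle, x towards the toe
Not all that is in view belongs to the job. There is more than one size of the tray_yellow; the job needs the smallest. Of the things that look like the part that bears gauge_center, the larger one is meant.

How it is judged:
On the way, in this order (a step that is already met when the one before it is completed fails the run):
1. the gauge is pushed into the left bobbin until it stops (x of gauge_tip in the frame of seat_left between -0.006 and 0.006 m and y of gauge_tip in the frame of seat_left between -0.006 and 0.006 m and angle between the z axis of gauge_tip and the z axis of seat_left, either way round below 0.2 rad and ((distance between good_bobbin_center and seat_left below 0.015 m and z of gauge_tip in the frame of seat_left below 0.02 m) or (distance between worn_bobbin_center and seat_left below 0.015 m and z of gauge_tip in the frame of seat_left below 0.007 m) or (distance between tight_bobbin_center and seat_left below 0.015 m and z of gauge_tip in the frame of seat_left below 0.0335 m and contact force between gauge and tight_bobbin above 0.5 N))), for 0.02 s.
2. the gauge is pushed into the middle bobbin until it stops (x of gauge_tip in the frame of seat_middle between -0.006 and 0.006 m and y of gauge_tip in the frame of seat_middle between -0.006 and 0.006 m and angle between the z axis of gauge_tip and the z axis of seat_middle, either way round below 0.2 rad and ((distance between good_bobbin_center and seat_middle below 0.015 m and z of gauge_tip in the frame of seat_middle below 0.02 m) or (distance between worn_bobbin_center and seat_middle below 0.015 m and z of gauge_tip in the frame of seat_middle below 0.007 m) or (distance between tight_bobbin_center and seat_middle below 0.015 m and z of gauge_tip in the frame of seat_middle below 0.0335 m and contact force between gauge and tight_bobbin above 0.5 N))), for 0.02 s.
3. the gauge is pushed into the right bobbin until it stops (x of gauge_tip in the frame of seat_right between -0.006 and 0.006 m and y of gauge_tip in the frame of seat_right between -0.006 and 0.006 m and angle between the z axis of gauge_tip and the z axis of seat_right, either way round below 0.2 rad and ((distance between good_bobbin_center and seat_right below 0.015 m and z of gauge_tip in the frame of seat_right below 0.02 m) or (distance between worn_bobbin_center and seat_right below 0.015 m and z of gauge_tip in the frame of seat_right below 0.007 m) or (distance between tight_bobbin_center and seat_right below 0.015 m and z of gauge_tip in the frame of seat_right below 0.0335 m and contact force between gauge and tight_bobbin above 0.5 N))), for 0.02 s.
At the end, for the whole second after the job is handed in: Good bobbin still in its recess (moved under 12 mm); tight one standing (within 0.15 rad) on the yellow tray's floor, worn one likewise in the red tray; gauge down in its block (within 8 mm of the hole axis, 6 mm in height, 0.1 rad of upright); all at rest (distance of good_bobbin_center from where it was at the start of the episode below 0.012 m and linear speed of each of good_bobbin, tight_bobbin, worn_bobbin, gauge below 0.02 m/s and x of tight_bobbin_center in the frame of tray_yellow between -0.06 and 0.06 m and y of tight_bobbin_center in the frame of tray_yellow between -0.06 and 0.06 m and height (world z) of each of tight_bobbin_center, worn_bobbin_center below 0.045 m and angle between each of tight_bobbin_center, worn_bobbin_center's own z axis and vertical below 0.15 rad and x of worn_bobbin_center in the frame of tray_red between -0.06 and 0.06 m and y of worn_bobbin_center in the frame of tray_red between -0.06 and 0.06 m and horizontal distance between gauge_center and block_hole below 0.008 m and distance between gauge_center and block_hole below 0.046 m and angle between gauge_center's own z axis and vertical below 0.1 rad); the robot touches nothing.
It fails at once if the gauge is forced: more than 45 N on a bobbin (contact force between gauge and good_bobbin above 45 N or contact force between gauge and tight_bobbin above 45 N or contact force between gauge and worn_bobbin above 45 N).
It fails at once if the oil bottle is disturbed (moved 20 mm) (distance of oil_bottle from where it was at the start of the episode above 0.02 m).
It fails at once if the hammer is disturbed (moved 20 mm) (distance of hammer from where it was at the start of the episode above 0.02 m).
It fails at once if the shoe last is disturbed (moved 20 mm) (distance of shoe_last from where it was at the start of the episode above 0.02 m).
It also fails if it takes over 72 s, if anything falls off the work surface, if the arm or the gripper's body presses on something with over 40 N, if the wrist force passes 120 N, or if a joint passes its speed limit or range.

## Working session

There is one attempt and no reset: what is moved stays moved. The work goes in short steps, Python scripts to look and compute and a tool call to move; the robot and the scene stay as the last step left them, time stands still between calls to the robot, and variables do not carry over. Pictures are saved under pics/ and viewed, about 8 in all and at most 12, crops included, and the job is handed in when it is done.

Besides the shell and the picture viewer there is one more tool, called after "Call:" in YAML: its name, and indented under it one key for each argument. move_arm: Moves the arm, as the interface text tells. Its arguments: {"type":"object","properties":{"increments":{"type":"array"},"fingers":{"type":"number"},"newtons":{"type":"number"}},"required":["increments"]}

```bash
mkdir -p pics; ls; python3 - <<'E'
from workcell import env,cams
import cv2,numpy as np
o=env.observe();print(o)
for n in("scene","top","wrist"):
    c=cams.get_calibration(n);print(n,{k:np.round(v,4).tolist() for k,v in c.items()})
for n in("scene","top"):
    cv2.imwrite(f"pics/{n}0.png",cams.read_camera(n)[:,:,::-1])
E
```

```text
pics
{'t': 0.0, 'qpos': array([-1.29700688e+00,  3.42739332e-01,  1.52501774e+00, -2.68901146e-06,
        1.27541375e+00, -1.46002461e-01]), 'joint_velocities': array([ 0.00112921, -0.00052161, -0.00043296,  0.00031794,  0.00022641,
        0.00107547]), 'tau': array([ 2.37941320e-03, -4.33673286e+01, -2.46007222e+01, -5.25386599e-05,
        7.79532013e-03, -5.24408804e-06]), 'ee_pos': array([ 0.21388204, -0.47901335,  0.23061709]), 'ee_rot': array([-0.1467749 , -0.69155082, -0.14788845,  0.69162389]), 'force': array([-1.03630124, -0.84000607, -0.14730393]), 'wrist_torque': array([0.04920229, 0.00762813, 0.01118086]), 'gripper_width': 0.08521508006859321}
scene {'fov_y': 55.3211, 'cx': 320.8669, 'cy': 196.1592, 'dist': [-0.0245, 0.0, 0.0, 0.0, 0.0], 'R': [[0.6618, 0.7496, -0.0005], [0.42, -0.3713, -0.8281], [-0.6209, 0.5479, -0.5606]], 't': [-0.422, -0.0757, 1.4507]}
top {'fov_y': 44.039, 'cx': 331.1178, 'cy': 193.9509, 'dist': [-0.0781, 0.0, 0.0, 0.0, 0.0], 'R': [[0.0061, -0.9998, -0.018], [-0.9809, -0.0025, -0.1945], [0.1944, 0.0189, -0.9807]], 't': [0.1274, 0.5089, 1.3588]}
wrist {'fov_y': 64.7342, 'cx': 323.5507, 'cy': 199.3922, 'dist': [-0.0475, 0.0, 0.0, 0.0, 0.0], 'hand_eye': [[-0.0008, -0.2786, 0.9604, -0.1407], [1.0, -0.0001, 0.0008, -0.0002], [-0.0001, 0.9604, 0.2786, -0.0703], [0.0, 0.0, 0.0, 1.0]]}
```

View pics/top0.png

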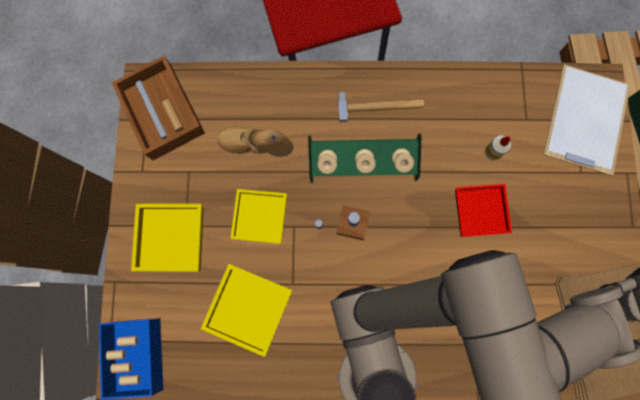

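View pics/scene0.png

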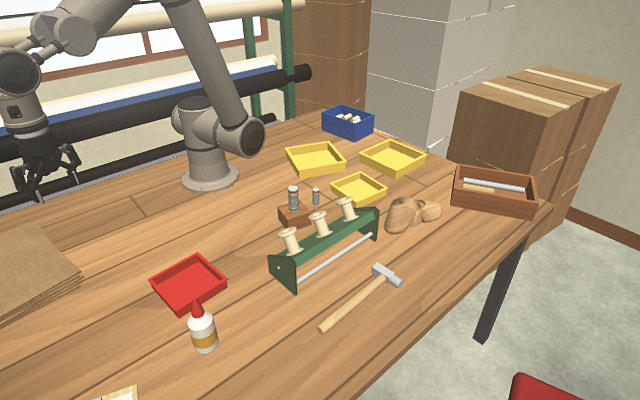

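The top view shows the following:
- **Rack:** around (365,158), with bobbin mouths at about (327,162), (365,161) and (403,160).
- **Gauge:** the big one is in the block at (353,218). A smaller decoy stands at (318,223).
- **Yellow trays:** (168,237), (247,308) and (259,216). The last is the smallest.
- **Red tray:** (483,210).
- **Bystanders:** hammer, bottle and shoe last, all clear of the work area.

```bash
cat > h.py <<'E'
from workcell import env,cams
import cv2,numpy as np
from scipy.spatial.transform import Rotation as Ro
def rot(q): return Ro.from_quat([q[1],q[2],q[3],q[0]]).as_matrix()
def K(c):
    f=200/np.tan(np.radians(c['fov_y']/2)); return np.array([[f,0,c['cx']],[0,f,c['cy']],[0,0,1]])
def ext(n,o=None):
    c=cams.get_calibration(n)
    if n!='wrist': return c,np.array(c['R']),np.array(c['t'])
    o=o or env.observe(); T=np.eye(4); T[:3,:3]=rot(o['ee_rot']); T[:3,3]=o['ee_pos']
    M=np.linalg.inv(T@np.array(c['hand_eye'])); return c,M[:3,:3],M[:3,3]
def pix2z(n,uv,z,o=None):
    c,R,t=ext(n,o); p=cv2.undistortPoints(np.array([[uv]],float),K(c),np.array(c['dist']))[0,0]
    d=R.T@np.array([p[0],p[1],1]); C=-R.T@t; return C+d*(z-C[2])/d[2]
def proj(n,X,o=None):
    c,R,t=ext(n,o); return cv2.projectPoints(np.array(X,float).reshape(-1,3),cv2.Rodrigues(R)[0],t,K(c),np.array(c['dist']))[0][:,0]
def snap(n,name,crop=None,s=1):
    im=cams.read_camera(n)[:,:,::-1].copy()
    cv2.imwrite('pics/raw_'+name,im)
    if crop: im=im[crop[1]:crop[3],crop[0]:crop[2]]
    cv2.imwrite('pics/'+name,cv2.resize(im,None,fx=s,fy=s,interpolation=cv2.INTER_CUBIC))
E
python3 - <<'E'
from h import *
for n,uv,z in [('L',(327,162),.13),('M',(365,161),.13),('R',(403,160),.13),('gauge',(353,217),.13),('decoy',(318,223),.08),('Y',(259,216),.02),('Y2',(168,237),.02),('red',(483,210),.02),('bottle',(498,148),.1),('last',(255,141),.05),('hammer',(343,105),.02)]:
    print(n,pix2z('top',uv,z).round(3))
for a,b in [((236,190),(286,193)),((138,205),(202,204)),((231,266),(291,292)),((457,187),(505,184))]:
    print(np.linalg.norm(pix2z('top',a,.032)-pix2z('top',b,.032)))
im=cv2.imread('pics/top0.png'); hsv=cv2.cvtColor(im,cv2.COLOR_BGR2HSV)
for n,lo,hi in [('Y',(22,150,80),(38,255,255)),('red',(0,180,80),(6,255,255))]:
    m=cv2.inRange(hsv,lo,hi); k,l,s,c=cv2.connectedComponentsWithStats(m)
    for i in range(1,k):
        if s[i,4]>300:
            r=cv2.minAreaRect(np.argwhere(l==i)[:,::-1].astype(np.float32)); print(n,r,pix2z('top',r[0],.025).round(3))
E
```

```text
L [0.581 0.14  0.13 ]
M [0.584 0.036 0.13 ]
R [ 0.587 -0.067  0.13 ]
gauge [0.43  0.069 0.13 ]
decoy [0.421 0.165 0.08 ]
Y [0.449 0.339 0.02 ]
Y2 [0.386 0.604 0.02 ]
red [ 0.468 -0.311  0.02 ]
bottle [ 0.632 -0.34   0.1  ]
last [0.666 0.354 0.05 ]
hammer [0.789 0.096 0.02 ]
0.14672267696206673
0.19121251864926667
0.18599653944044583
0.14158662063989044
Y ((258.2425842285156, 215.57427978515625), (52.338958740234375, 51.84143829345703), 5.710593223571777) [0.449 0.341 0.025]
Y ((166.5, 237.0), (68.0, 71.0), 90.0) [0.385 0.607 0.025]
Y ((245.9090118408203, 309.7215881347656), (70.81356811523438, 73.4895248413086), 22.328655242919922) [0.182 0.367 0.025]
red ((332.0, 26.5), (53.0, 136.0), 90.0) [1.05  0.131 0.025]
red ((483.3632507324219, 209.79092407226562), (50.19961929321289, 52.671722412109375), 85.42607879638672) [ 0.468 -0.311  0.025]
```

```bash
cat >> h.py <<'E'
def tool(tilt,yaw,s=1):
    """tool x tilted from down by tilt towards heading yaw; tool y = s*(left of heading)"""
    x=np.array([np.sin(tilt)*np.cos(yaw),np.sin(tilt)*np.sin(yaw),-np.cos(tilt)]); y=s*np.array([-np.sin(yaw),np.cos(yaw),0])
    return np.c_[x,y,np.cross(x,y)]
def plan(p,R,o=None,vmax=40,wmax=7):
    from scipy.linalg import logm,expm
    o=o or env.observe(); A=np.eye(4);A[:3,:3]=rot(o['ee_rot']);A[:3,3]=o['ee_pos']
    B=np.eye(4);B[:3,:3]=R;B[:3,3]=p
    L=np.real(logm(np.linalg.inv(A)@B)); w=np.array([L[2,1],L[0,2],L[1,0]])
    n=int(np.ceil(max(np.linalg.norm(L[:3,3])*1000/vmax,np.degrees(np.linalg.norm(w))/wmax,1)))
    T=expm(L/n); r=Ro.from_matrix(T[:3,:3]).as_rotvec(degrees=True)/5
    print('n',n,'xyz',(T[:3,3]*1000).round(2),'a',r.round(3)); return n
E
python3 - <<'E'
from h import *
o=env.observe();print(rot(o['ee_rot']).round(3))
plan([.47,.06,.33],tool(0,0,1)); plan([.47,.06,.33],tool(0,0,-1))
E
```

```text
[[-0.     0.408 -0.913]
 [ 0.001 -0.913 -0.408]
 [-1.    -0.001 -0.   ]]
n 23 xyz [ -4.32  20.2  -29.9 ] a [-1.356e+00 -1.000e-03  0.000e+00]
n 16 xyz [ -6.18 -29.54 -23.23] a [0.301 0.    0.001]
```

Call:
move_arm:
  increments:
    - {"x":-6.2,"y":-29.5,"z":-23.2,"ax":0.3}
    - {"x":-6.2,"y":-29.5,"z":-23.2,"ax":0.3}
    - {"x":-6.2,"y":-29.5,"z":-23.2,"ax":0.3}
    - {"x":-6.2,"y":-29.5,"z":-23.2,"ax":0.3}
    - {"x":-6.2,"y":-29.5,"z":-23.2,"ax":0.3}
    - {"x":-6.2,"y":-29.5,"z":-23.2,"ax":0.3}
    - {"x":-6.2,"y":-29.5,"z":-23.2,"ax":0.3}
    - {"x":-6.2,"y":-29.5,"z":-23.2,"ax":0.3}
    - {"x":-6.2,"y":-29.5,"z":-23.2,"ax":0.3}
    - {"x":-6.2,"y":-29.5,"z":-23.2,"ax":0.3}
    - {"x":-6.2,"y":-29.5,"z":-23.2,"ax":0.3}
    - {"x":-6.2,"y":-29.5,"z":-23.2,"ax":0.3}
    - {"x":-6.2,"y":-29.5,"z":-23.2,"ax":0.3}
    - {"x":-6.2,"y":-29.5,"z":-23.2,"ax":0.3}
    - {"x":-6.2,"y":-29.5,"z":-23.2,"ax":0.3}
    - {"x":-6.2,"y":-29.5,"z":-23.2,"ax":0.3}
    - {}
    - {}

```text
$.increments[0]: bad value
```

```bash
python3 - <<'E'
from h import *
o=env.observe();print(o['t'],o['ee_pos'],rot(o['ee_rot']).round(3).tolist(),o['joint_velocities'].round(3))
np.save('o1.npy',o,allow_pickle=True)
snap('wrist','w1.png',s=1.25)
E
```

```text
0.1 [ 0.21389325 -0.4790719   0.23068112] [[-0.0, 0.408, -0.913], [0.001, -0.913, -0.408], [-1.0, -0.001, -0.0]] [ 0.    -0.001 -0.001  0.001  0.001 -0.001]
```

View pics/w1.png

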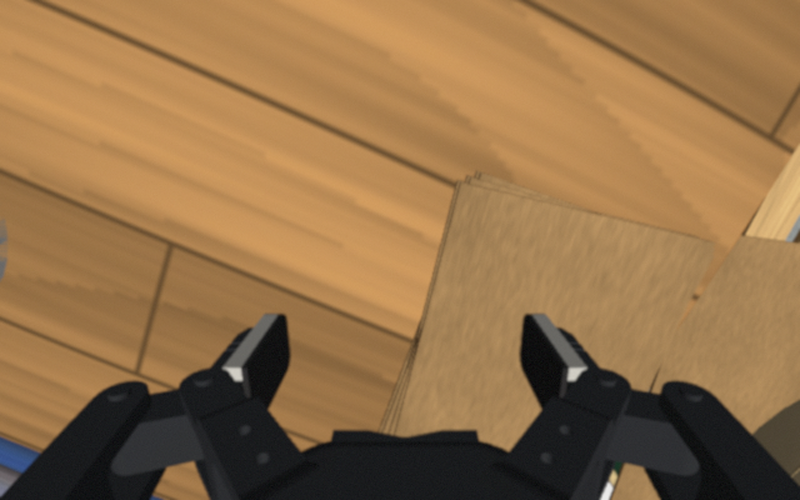

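The move was refused, so this picture only shows bare bench and the open fingers. I'll try one row with every key filled in.

Call:
move_arm:
  increments:
    - {"x":-6,"y":-29,"z":-23,"ax":0.3,"ay":0,"az":0}

```text
t: 0.23
ee_pos: [0.222, -0.4468, 0.2354]
ee_rot: [-0.137, -0.693, -0.137, 0.694]
force: [-0.4, 1.5, 0.7]
gripper_width: 0.085
```

Call:
move_arm:
  increments:
    - {"x":-6.2,"y":-29.5,"z":-23.2,"ax":0.3,"ay":0,"az":0}
    - {"x":-6.2,"y":-29.5,"z":-23.2,"ax":0.3,"ay":0,"az":0}
    - {"x":-6.2,"y":-29.5,"z":-23.2,"ax":0.3,"ay":0,"az":0}
    - {"x":-6.2,"y":-29.5,"z":-23.2,"ax":0.3,"ay":0,"az":0}
    - {"x":-6.2,"y":-29.5,"z":-23.2,"ax":0.3,"ay":0,"az":0}
    - {"x":-6.2,"y":-29.5,"z":-23.2,"ax":0.3,"ay":0,"az":0}
    - {"x":-6.2,"y":-29.5,"z":-23.2,"ax":0.3,"ay":0,"az":0}
    - {"x":-6.2,"y":-29.5,"z":-23.2,"ax":0.3,"ay":0,"az":0}
    - {"x":-6.2,"y":-29.5,"z":-23.2,"ax":0.3,"ay":0,"az":0}
    - {"x":-6.2,"y":-29.5,"z":-23.2,"ax":0.3,"ay":0,"az":0}
    - {"x":-6.2,"y":-29.5,"z":-23.2,"ax":0.3,"ay":0,"az":0}
    - {"x":-6.2,"y":-29.5,"z":-23.2,"ax":0.3,"ay":0,"az":0}
    - {"x":-6.2,"y":-29.5,"z":-23.2,"ax":0.3,"ay":0,"az":0}
    - {"x":-6.2,"y":-29.5,"z":-23.2,"ax":0.3,"ay":0,"az":0}
    - {"x":-6.2,"y":-29.5,"z":-23.2,"ax":0.3,"ay":0,"az":0}
    - {"x":0,"y":0,"z":0,"ax":0,"ay":0,"az":0}
    - {"x":0,"y":0,"z":0,"ax":0,"ay":0,"az":0}

```text
t: 1.65
ee_pos: [0.4699, 0.0601, 0.3297]
ee_rot: [-0.002, -0.707, -0.002, 0.707]
force: [0.2, 0.6, -0.1]
gripper_width: 0.0854
```

```bash
python3 - <<'E'
from h import *
o=env.observe();print(o['t'],o['ee_pos'],rot(o['ee_rot']).round(3).tolist(),o['joint_velocities'].round(3))
np.save('o1.npy',o,allow_pickle=True)
snap('wrist','w2.png',s=1.25)
E
```

```text
1.65 [0.46994072 0.0600917  0.32972224] [[-0.001, 0.004, -1.0], [-0.0, -1.0, -0.004], [-1.0, 0.0, 0.001]] [-0.049 -0.025  0.044 -0.011  0.001 -0.02 ]
```

View pics/w2.png

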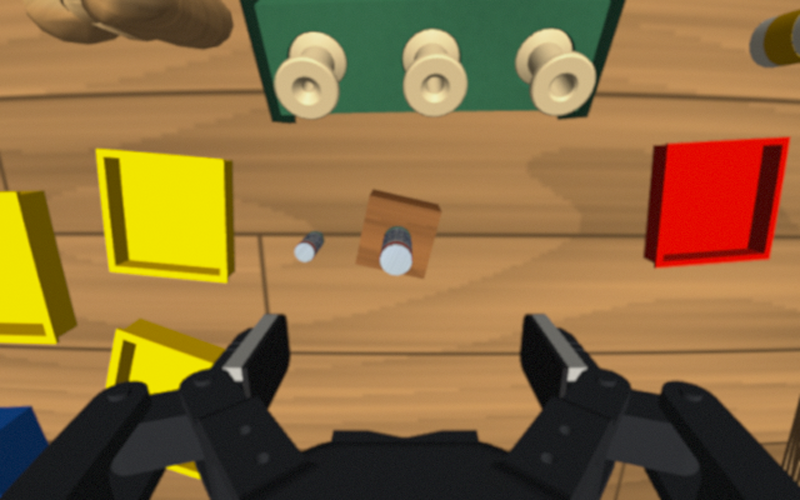

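The wrist view shows the gauge top at (317,208) raw, standing in its block. The decoy's top is at (244,203). The bobbin mouths are at (248,70), (348,70) and (450,69), and the right bore looks widest. I'll fit the rack pose and check it with an overlay.

```bash
cat > fit.py <<'E'
from h import *
from scipy.optimize import least_squares
o=np.load('o1.npy',allow_pickle=True).item()
for n,uv,z in [('L',(310,88),.13),('M',(435,88),.13),('R',(562,86),.13),('gauge',(396,261),.13),('decoy',(305,254),.08)]:
    print(n,pix2z('wrist',np.array(uv)/1.25,z,o).round(4))
B=[pix2z('wrist',np.array(p)/1.25,.05,o) for p in [(374,190),(441,205),(426,277),(357,264)]]
print('block',np.mean(B,0).round(4),[np.linalg.norm(B[i]-B[(i+1)%4]).round(4) for i in range(4)])
im=cv2.imread('pics/raw_w2.png')
hsv=cv2.cvtColor(im,cv2.COLOR_BGR2HSV)
# flange edges: fit by maximising gradient along projected circles
g=cv2.GaussianBlur(cv2.cvtColor(im,cv2.COLOR_BGR2GRAY),(0,0),1.2).astype(np.float32)
G=np.hypot(cv2.Sobel(g,5,1,0),cv2.Sobel(g,5,0,1))
th=np.linspace(0,2*np.pi,72,endpoint=False)
def circ(c,a,r):
    ex=np.array([np.cos(a[1])*np.cos(a[0]),np.cos(a[1])*np.sin(a[0]),np.sin(a[1])]); ey=np.array([-np.sin(a[0]),np.cos(a[0]),0])
    return c+r*(np.cos(th)[:,None]*ex+np.sin(th)[:,None]*ey)
def mouths(p):
    x,y,w=p; ex=np.array([np.cos(w),np.sin(w),0]);ey=np.array([-np.sin(w),np.cos(w),0])
    return [np.array([x,y,0])-.029*ex+d*ey+[0,0,.13] for d in(.105,0,-.105)]
def score(p):
    s=0
    for m in mouths(p):
        for r in(.026,.012):
            q=proj('wrist',circ(m,(p[2],np.radians(30)),r),o).astype(np.float32)
            s+=(2 if r>.02 else 1)*cv2.remap(G,q[:,0].reshape(1,-1),q[:,1].reshape(1,-1),cv2.INTER_LINEAR).mean()
    return s
L=pix2z('wrist',np.array((310,88))/1.25,.13,o);R=pix2z('wrist',np.array((562,86))/1.25,.13,o);M=pix2z('wrist',np.array((435,88))/1.25,.13,o)
d=L-R;w=np.arctan2(-d[0],d[1]);p0=np.array([M[0]+.029*np.cos(w),M[1]+.029*np.sin(w),w]);print(p0,np.linalg.norm(d))
from scipy.optimize import differential_evolution
r=differential_evolution(lambda p:-score(p),[(p0[0]-.008,p0[0]+.008),(p0[1]-.008,p0[1]+.008),(w-.05,w+.05)],seed=0,maxiter=40)
print(r.x,r.fun,-score(p0)); 
S=5;v=cv2.resize(im[30:110,205:365+130],None,fx=2.7,fy=2.7,interpolation=cv2.INTER_CUBIC)
v=cv2.resize(im[30:230,200:490],None,fx=2.7,fy=2.7,interpolation=cv2.INTER_CUBIC)
def draw(P,c):
    q=((proj('wrist',P,o)-[200,30]+.5)*2.7).astype(int); cv2.polylines(v,[q],True,c,1)
for m in mouths(r.x):
    draw(circ(m,(r.x[2],np.radians(30)),.026),(0,0,255));draw(circ(m,(r.x[2],np.radians(30)),.012),(255,0,0))
gp=pix2z('wrist',np.array((396,261))/1.25,.13,o)
draw(circ(gp,(0,0),.015),(0,0,255)); draw(circ(np.array([gp[0],gp[1],.05]),(0,0),.015),(0,255,0));
cv2.imwrite('pics/fit.png',v)
E
python3 fit.py
```

```text
L [0.5772 0.1369 0.13  ]
M [0.5774 0.0356 0.13  ]
R [ 0.5803 -0.068   0.13  ]
gauge [0.4302 0.0673 0.13  ]
decoy [0.4212 0.1627 0.08  ]
block [0.4344 0.0651 0.05  ] [np.float64(0.0735), np.float64(0.0837), np.float64(0.0792), np.float64(0.0855)]
[0.6063659  0.03601399 0.01526057] 0.20485948109401586Traceback (most recent call last):
  File "fit.py", line 30, in <module>
    r=differential_evolution(lambda p:-score(p),[(p0[0]-.008,p0[0]+.008),(p0[1]-.008,p0[1]+.008),(w-.05,w+.05)],seed=0,maxiter=40)
    return fun(*args, **kwargs)
    ret = solver.solve()
    next(self)
    ~~~~^^^^^^
    energy = self.func(parameters)
    return self.f(x, *self.args)
           ~~~~~~^^^^^^^^^^^^^^^
  File "fit.py", line 30, in <lambda>
    r=differential_evolution(lambda p:-score(p),[(p0[0]-.008,p0[0]+.008),(p0[1]-.008,p0[1]+.008),(w-.05,w+.05)],seed=0,maxiter=40)
                                       ~~~~~^^^
  File "fit.py", line 24, in score
    q=proj('wrist',circ(m,(p[2],np.radians(30)),r),o).astype(np.float32)
      ~~~~^^^^^^^^^^^^^^^^^^^^^^^^^^^^^^^^^^^^^^^^^^^
  File "h.py", line 16, in proj
    c,R,t=ext(n,o); return cv2.projectPoints(np.array(X,float).reshape(-1,3),cv2.Rodrigues(R)[0],t,K(c),np.array(c['dist']))[0][:,0]
          ~~~^^^^^
  File "h.py", line 8, in ext
    c=cams.get_calibration(n)
ValueError: time passes only in moves, steps and waits
```

```bash
sed -i 's/^def ext/import functools\n@functools.lru_cache\ndef cal(n): return cams.get_calibration(n)\ndef ext/; s/c=cams.get_calibration(n)$/c=cal(n)/' h.py; sed -i 's/^@functools.lru_cache$/@functools.lru_cache(None)/' h.py; python3 fit.py
```

```text
L [0.5772 0.1369 0.13  ]
M [0.5774 0.0356 0.13  ]
R [ 0.5803 -0.068   0.13  ]
gauge [0.4302 0.0673 0.13  ]
decoy [0.4212 0.1627 0.08  ]
block [0.4344 0.0651 0.05  ] [np.float64(0.0735), np.float64(0.0837), np.float64(0.0792), np.float64(0.0855)]
[0.6063659  0.03601399 0.01526057] 0.20485948109401586
[0.6078421  0.03659784 0.02247453] -1179.572021484375 -1003.74884
```

View pics/fit.png

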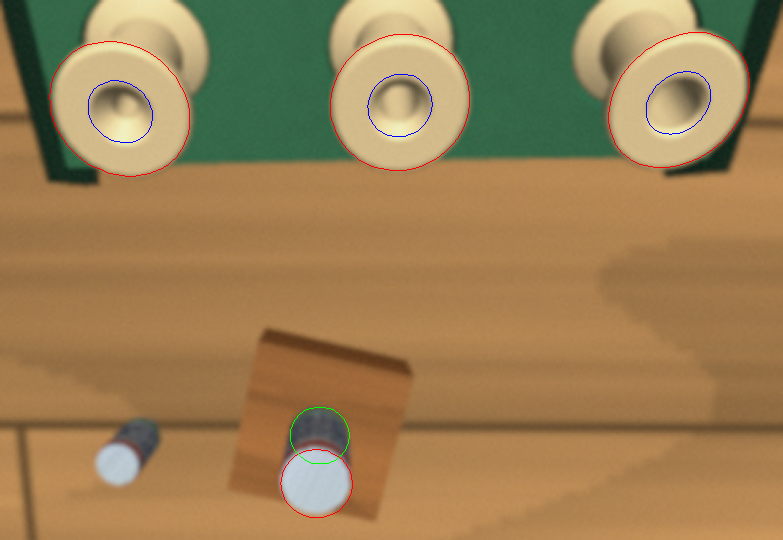

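The overlay fits tightly, and the bore sizes suggest left is tight, middle good and right worn. The gauge will confirm that. Two upright gauges are in view: the one in the block at (317,208), about 30 mm across, and a thinner one at (244,203). The one in the block is the larger, so it is the one meant, and this crop confirms it. I'll approach it now.

```bash
python3 - <<'E'
from h import *
o=env.observe()
plan([.430,.067,.165],tool(0,.0225,-1),vmax=35)
E
```

```text
n 5 xyz [32.94 -1.69  7.81] a [-0.045  0.004 -0.001]
```

Call:
move_arm:
  increments:
    - {"x":33,"y":-1.7,"z":7.8,"ax":-0.045,"ay":0,"az":0}
    - {"x":33,"y":-1.7,"z":7.8,"ax":-0.045,"ay":0,"az":0}
    - {"x":33,"y":-1.7,"z":7.8,"ax":-0.045,"ay":0,"az":0}
    - {"x":33,"y":-1.7,"z":7.8,"ax":-0.045,"ay":0,"az":0}
    - {"x":33,"y":-1.7,"z":7.8,"ax":-0.045,"ay":0,"az":0}
    - {"x":0,"y":0,"z":0,"ax":0,"ay":0,"az":0}
    - {"x":0,"y":0,"z":0,"ax":0,"ay":0,"az":0}

```text
t: 2.28
ee_pos: [0.4294, 0.0659, 0.1651]
ee_rot: [-0.007, -0.706, -0.007, 0.708]
force: [1.4, -0.7, 1.1]
gripper_width: 0.0854
```

```bash
python3 - <<'E'
from h import *
o=env.observe();print(o['t'],o['ee_pos'])
plan([.430,.067,.095],tool(0,.0225,-1),vmax=20)
R=rot(o['ee_rot'])
im=cams.read_camera('wrist')[:,:,::-1].copy()
q=proj('wrist',[[.43+.015*np.cos(a),.067+.015*np.sin(a),.13] for a in np.linspace(0,6.28,40)],o).astype(int)
cv2.polylines(im,[q],True,(0,0,255),1); cv2.imwrite('pics/w3.png',im)
E
```

```text
2.2833 [0.42939063 0.06587758 0.16509622]
n 4 xyz [17.52 -0.28 -0.19] a [-0.01   0.008 -0.   ]
```

View pics/w3.png

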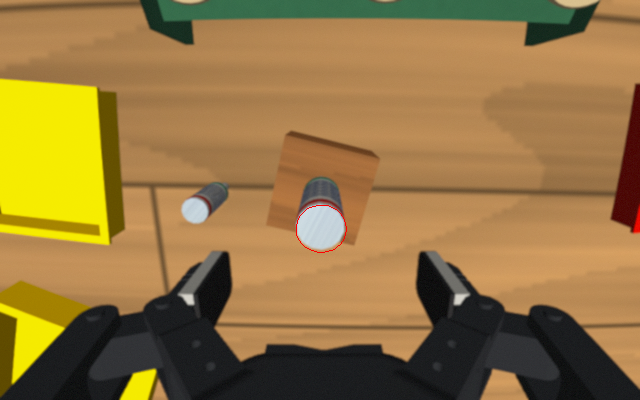

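The gauge top matches the predicted circle and sits between the jaws. I'll go down and grip.

Call:
move_arm:
  increments:
    - {"x":17.5,"y":-0.2,"z":-0.2,"ax":0,"ay":0,"az":0}
    - {"x":17.5,"y":-0.2,"z":-0.2,"ax":0,"ay":0,"az":0}
    - {"x":17.5,"y":-0.2,"z":-0.2,"ax":0,"ay":0,"az":0}
    - {"x":17.5,"y":-0.2,"z":0,"ax":0,"ay":0,"az":0}
    - {"x":0,"y":0,"z":0,"ax":0,"ay":0,"az":0}

```text
t: 2.75
ee_pos: [0.4316, 0.0671, 0.0951]
ee_rot: [-0.007, -0.707, -0.007, 0.707]
force: [-1.5, 0.6, -0.4]
gripper_width: 0.0852
```

Call:
move_arm:
  increments:
    - {"x":0,"y":0,"z":0,"ax":0,"ay":0,"az":0}
    - {"x":0,"y":0,"z":0,"ax":0,"ay":0,"az":0}
    - {"x":0,"y":0,"z":0,"ax":0,"ay":0,"az":0}
    - {"x":0,"y":0,"z":0,"ax":0,"ay":0,"az":0}
    - {"x":0,"y":0,"z":0,"ax":0,"ay":0,"az":0}
    - {"x":0,"y":0,"z":0,"ax":0,"ay":0,"az":0}
    - {"x":0,"y":0,"z":0,"ax":0,"ay":0,"az":0}
    - {"x":0,"y":0,"z":0,"ax":0,"ay":0,"az":0}
  fingers: -1
  newtons: 90

```text
t: 3.42
ee_pos: [0.4318, 0.0676, 0.0965]
ee_rot: [0.007, 0.708, 0.007, -0.706]
force: [-1.2, 0.1, 7.4]
gripper_width: 0.0284
```

```bash
python3 - <<'E'
from h import *
o=env.observe();print(o['t'],o['ee_pos'],o['force'],o['wrist_torque'],o['gripper_width'])
np.save('grasp.npy',o,allow_pickle=True)
E
```

```text
3.4167 [0.43184247 0.06761462 0.09651915] [-1.23491038  0.06535989  7.43022679] [-0.01551104  0.24619566  0.02310169] 0.028374005102956408
```

Call:
move_arm:
  increments:
    - {"x":-8,"y":0,"z":0,"ax":0,"ay":0,"az":0}
    - {"x":-15,"y":0,"z":0,"ax":0,"ay":0,"az":0}
    - {"x":-20,"y":0,"z":0,"ax":0,"ay":0,"az":0}
    - {"x":-25,"y":0,"z":0,"ax":0,"ay":0,"az":0}
    - {"x":-25,"y":0,"z":0,"ax":0,"ay":0,"az":0}
    - {"x":-15,"y":0,"z":0,"ax":0,"ay":0,"az":0}
    - {"x":0,"y":0,"z":0,"ax":0,"ay":0,"az":0}
    - {"x":0,"y":0,"z":0,"ax":0,"ay":0,"az":0}

```text
t: 4.08
ee_pos: [0.4311, 0.0676, 0.2037]
ee_rot: [0.007, 0.708, 0.007, -0.707]
force: [0.3, -0.2, -0.9]
gripper_width: 0.0281
```

```bash
cat >> h.py <<'E'
RX=[.6078,.0366,.0225]; RT=tool(np.radians(30),RX[2],-1); AX=-RT[:,0]
OFF=.0015   # gauge axis offset along tool z
LT=.0805    # tcp->tip
def mouth(y):
    w=RX[2]; return np.array([RX[0]-.029*np.cos(w)-y*np.sin(w),RX[1]-.029*np.sin(w)+y*np.cos(w),.13])
def tcp_for(y,h): # tip h above mouth
    return mouth(y)+AX*(h+LT)-OFF*RT[:,2]
def tip_in(y,o):
    R=rot(o['ee_rot']); t=o['ee_pos']+R[:,0]*LT+R[:,2]*OFF; d=t-mouth(y)
    return dict(depth=(-d@AX*1000).round(2),z=(d@RT[:,2]*1000).round(2),y=(d@RT[:,1]*1000).round(2),Fax=(o['force']@AX).round(1),F=o['force'].round(1),t=o['t'])
E
python3 - <<'E'
from h import *
o=env.observe();print(o['t'],o['ee_pos'],o['force'],o['wrist_torque'])
plan(tcp_for(.105,.02),RT,vmax=33,wmax=6)
E
```

```text
4.0833 [0.43111483 0.06761824 0.20374334] [ 0.30038631 -0.21747858 -0.89850287] [ 0.00251824  0.00063009 -0.00229036]
n 5 xyz [  1.36 -14.03 -19.95] a [-4.000e-03  1.196e+00 -1.000e-03]
```

Call:
move_arm:
  increments:
    - {"x":1.4,"y":-14,"z":-20,"ax":0,"ay":1.2,"az":0}
    - {"x":1.4,"y":-14,"z":-20,"ax":0,"ay":1.2,"az":0}
    - {"x":1.4,"y":-14,"z":-20,"ax":0,"ay":1.2,"az":0}
    - {"x":1.4,"y":-14,"z":-20,"ax":0,"ay":1.2,"az":0}
    - {"x":1.4,"y":-14,"z":-20,"ax":0,"ay":1.2,"az":0}
    - {"x":0,"y":0,"z":0,"ax":0,"ay":0,"az":0}
    - {"x":0,"y":0,"z":0,"ax":0,"ay":0,"az":0}

```text
t: 4.67
ee_pos: [0.5259, 0.1399, 0.2148]
ee_rot: [0.006, 0.865, 0.009, -0.503]
force: [0.2, -0.4, -2.0]
gripper_width: 0.0281
```

```bash
python3 - <<'E'
from h import *
o=env.observe();print(o['ee_pos'],tip_in(.105,o))
plan(tcp_for(.105,.02),RT)
im=cams.read_camera('wrist')[:,:,::-1].copy()
m=mouth(.105)
for r in(.012,.026):
    q=proj('wrist',[m+r*(np.cos(a)*RT[:,1]+np.sin(a)*RT[:,2]) for a in np.linspace(0,6.28,60)],o).astype(int); cv2.polylines(im,[q],True,(0,0,255),1)
cv2.imwrite('pics/w4.png',cv2.resize(im,None,fx=1.25,fy=1.25))
E
```

```text
[0.52586744 0.13991783 0.21480906] {'depth': np.float64(-18.25), 'z': np.float64(3.38), 'y': np.float64(-0.05), 'Fax': np.float64(-1.8), 'F': array([ 0.2, -0.4, -2. ]), 't': 4.6667}
n 1 xyz [-1.78  0.14 -2.89] a [ 0.004  0.067 -0.012]
```

View pics/w4.png

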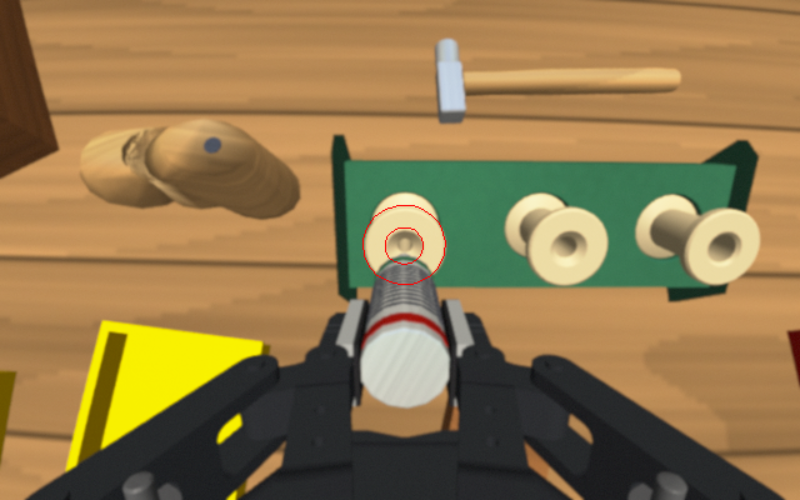

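The predicted mouth circle lies on the left bobbin (404,243). I'll trim the offset, then advance gently.

Call:
move_arm:
  increments:
    - {"x":0,"y":0,"z":-3,"ax":0,"ay":0.06,"az":0}
    - {"x":6,"y":0,"z":0,"ax":0,"ay":0,"az":0}
    - {"x":6,"y":0,"z":0,"ax":0,"ay":0,"az":0}
    - {"x":5,"y":0,"z":0,"ax":0,"ay":0,"az":0}
    - {"x":2,"y":0,"z":0,"ax":0,"ay":0,"az":0}
    - {"x":0,"y":0,"z":0,"ax":0,"ay":0,"az":0}

```text
t: 5.22
ee_pos: [0.5399, 0.1395, 0.2011]
ee_rot: [0.005, 0.867, 0.009, -0.498]
force: [0.7, -0.4, -1.7]
gripper_width: 0.0283
```

```bash
python3 -c "
from h import *
print(tip_in(.105,env.observe()))"
```

```text
{'depth': np.float64(0.63), 'z': np.float64(-2.64), 'y': np.float64(0.7), 'Fax': np.float64(-1.8), 'F': array([ 0.7, -0.4, -1.7]), 't': 5.2167}
```

Call:
move_arm:
  increments:
    - {"x":0,"y":-0.5,"z":2.5,"ax":0,"ay":0,"az":0}
    - {"x":0,"y":0,"z":0,"ax":0,"ay":0,"az":0}
    - {"x":0,"y":0,"z":0,"ax":0,"ay":0,"az":0}

```text
t: 5.47
ee_pos: [0.5376, 0.1403, 0.201]
ee_rot: [0.005, 0.867, 0.009, -0.498]
force: [-0.6, 0.5, -1.6]
gripper_width: 0.0283
```

```bash
python3 -c "
from h import *
o=env.observe();print(tip_in(.105,o),rot(o['ee_rot']).round(4),o['joint_velocities'].round(3));plan(tcp_for(.105,-.002),RT)"
```

```text
{'depth': np.float64(-0.4), 'z': np.float64(-0.77), 'y': np.float64(-0.2), 'Fax': np.float64(-1.1), 'F': array([-0.6,  0.5, -1.6]), 't': 5.4667} [[ 5.045e-01  2.070e-02 -8.632e-01]
 [ 1.030e-02 -9.998e-01 -1.790e-02]
 [-8.634e-01  1.000e-04 -5.046e-01]] [ 0.    -0.002 -0.007  0.001 -0.    -0.001]
n 1 xyz [2.41 0.28 0.36] a [-0.017 -0.061 -0.012]
```

Now creep in.

Call:
move_arm:
  increments:
    - {"x":2,"y":0,"z":0.5,"ax":0,"ay":-0.06,"az":0}
    - {"x":2,"y":0,"z":0,"ax":0,"ay":0,"az":0}
    - {"x":1,"y":0,"z":0,"ax":0,"ay":0,"az":0}
    - {"x":0,"y":0,"z":0,"ax":0,"ay":0,"az":0}

```text
t: 5.8
ee_pos: [0.5399, 0.1403, 0.1961]
ee_rot: [0.005, 0.866, 0.009, -0.5]
force: [-0.2, 0.1, -1.8]
gripper_width: 0.0281
```

```bash
python3 -c "
from h import *
o=env.observe();print(tip_in(.105,o))"
```

```text
{'depth': np.float64(4.99), 'z': np.float64(0.18), 'y': np.float64(-0.14), 'Fax': np.float64(-1.5), 'F': array([-0.2,  0.1, -1.8]), 't': 5.8}
```

Call:
move_arm:
  increments:
    - {"x":1,"y":0,"z":0,"ax":0,"ay":0,"az":0}
    - {"x":1,"y":0,"z":0,"ax":0,"ay":0,"az":0}
    - {"x":0,"y":0,"z":0,"ax":0,"ay":0,"az":0}

```text
t: 6.05
ee_pos: [0.5408, 0.1403, 0.1944]
ee_rot: [0.005, 0.866, 0.009, -0.5]
force: [-0.6, -0.2, -1.6]
gripper_width: 0.0281
```

Call:
move_arm:
  increments:
    - {"x":1,"y":0,"z":0,"ax":0,"ay":0,"az":0}
    - {"x":0,"y":0,"z":0,"ax":0,"ay":0,"az":0}

```text
t: 6.22
ee_pos: [0.5412, 0.1402, 0.1937]
ee_rot: [0.005, 0.866, 0.009, -0.5]
force: [-1.9, -0.8, -0.5]
gripper_width: 0.0281
```

```bash
python3 -c "
from h import *
o=env.observe();print(tip_in(.105,o))"
```

```text
{'depth': np.float64(7.76), 'z': np.float64(0.21), 'y': np.float64(-0.0), 'Fax': np.float64(0.5), 'F': array([-1.9, -0.8, -0.5]), 't': 6.2167}
```

Call:
move_arm:
  increments:
    - {"x":1,"y":0,"z":0,"ax":0,"ay":0,"az":0}
    - {"x":0,"y":0,"z":0,"ax":0,"ay":0,"az":0}

```text
t: 6.38
ee_pos: [0.5416, 0.1402, 0.1933]
ee_rot: [0.005, 0.866, 0.009, -0.5]
force: [-6.3, -2.6, 6.2]
gripper_width: 0.0282
```

```bash
python3 -c "
from h import *
o=env.observe();print(tip_in(.105,o))"
```

```text
{'depth': np.float64(8.29), 'z': np.float64(0.05), 'y': np.float64(0.09), 'Fax': np.float64(8.5), 'F': array([-6.3, -2.6,  6.2]), 't': 6.3833}
```

The left bobbin stops the GO step firmly at about 8 mm, with roughly 10 N on it, so it is tight. Now the middle one.

Call:
move_arm:
  increments:
    - {"x":-8,"y":0,"z":0,"ax":0,"ay":0,"az":0}
    - {"x":-16,"y":0,"z":0,"ax":0,"ay":0,"az":0}
    - {"x":-6,"y":15,"z":0,"ax":0,"ay":0,"az":0}
    - {"x":0,"y":30,"z":0,"ax":0,"ay":0,"az":0}
    - {"x":0,"y":30,"z":0,"ax":0,"ay":0,"az":0}
    - {"x":0,"y":20,"z":0,"ax":0,"ay":0,"az":0}
    - {"x":0,"y":10,"z":0,"ax":0,"ay":0,"az":0}
    - {"x":0,"y":0,"z":0,"ax":0,"ay":0,"az":0}
    - {"x":0,"y":0,"z":0,"ax":0,"ay":0,"az":0}
    - {"x":0,"y":0,"z":0,"ax":0,"ay":0,"az":0}

```text
t: 7.22
ee_pos: [0.529, 0.0356, 0.219]
ee_rot: [0.005, 0.866, 0.009, -0.5]
force: [0.0, 0.0, -0.7]
gripper_width: 0.0281
```

```bash
python3 -c "
from h import *
o=env.observe();print(tip_in(0,o));plan(tcp_for(0,-.007),RT)"
```

```text
{'depth': np.float64(-21.49), 'z': np.float64(0.11), 'y': np.float64(-0.7), 'Fax': np.float64(-0.6), 'F': array([ 0. ,  0. , -0.7]), 't': 7.2167}
n 1 xyz [28.49  0.74 -0.12] a [-0.017 -0.003 -0.009]
```

Call:
move_arm:
  increments:
    - {"x":10,"y":0.7,"z":0,"ax":0,"ay":0,"az":0}
    - {"x":10,"y":0,"z":0,"ax":0,"ay":0,"az":0}
    - {"x":6,"y":0,"z":0,"ax":0,"ay":0,"az":0}
    - {"x":2,"y":0,"z":0,"ax":0,"ay":0,"az":0}
    - {"x":1,"y":0,"z":0,"ax":0,"ay":0,"az":0}
    - {"x":1,"y":0,"z":0,"ax":0,"ay":0,"az":0}
    - {"x":0,"y":0,"z":0,"ax":0,"ay":0,"az":0}

```text
t: 7.8
ee_pos: [0.5441, 0.0348, 0.1927]
ee_rot: [0.005, 0.866, 0.009, -0.5]
force: [0.7, -0.2, -1.8]
gripper_width: 0.0278
```

```bash
python3 -c "
from h import *
o=env.observe();print(tip_in(0,o))"
```

```text
{'depth': np.float64(8.82), 'z': np.float64(0.23), 'y': np.float64(0.47), 'Fax': np.float64(-1.9), 'F': array([ 0.7, -0.2, -1.8]), 't': 7.8}
```

Call:
move_arm:
  increments:
    - {"x":1.5,"y":-0.3,"z":0,"ax":0,"ay":0,"az":0}
    - {"x":1.5,"y":0,"z":0,"ax":0,"ay":0,"az":0}
    - {"x":0,"y":0,"z":0,"ax":0,"ay":0,"az":0}

```text
t: 8.05
ee_pos: [0.5456, 0.035, 0.1902]
ee_rot: [0.005, 0.866, 0.009, -0.5]
force: [0.2, 0.6, -0.4]
gripper_width: 0.0279
```

```bash
python3 -c "
from h import *
o=env.observe();print(tip_in(0,o))"
```

```text
{'depth': np.float64(11.72), 'z': np.float64(0.16), 'y': np.float64(0.27), 'Fax': np.float64(-0.5), 'F': array([ 0.2,  0.6, -0.4]), 't': 8.05}
```

Call:
move_arm:
  increments:
    - {"x":1.5,"y":0,"z":0,"ax":0,"ay":0,"az":0}
    - {"x":1.5,"y":0,"z":0,"ax":0,"ay":0,"az":0}
    - {"x":1.5,"y":0,"z":0,"ax":0,"ay":0,"az":0}
    - {"x":0,"y":0,"z":0,"ax":0,"ay":0,"az":0}

```text
t: 8.38
ee_pos: [0.5478, 0.0351, 0.1861]
ee_rot: [0.005, 0.866, 0.009, -0.5]
force: [0.5, 0.2, -0.7]
gripper_width: 0.0278
```

```bash
python3 -c "
from h import *
o=env.observe();print(tip_in(0,o))"
```

```text
{'depth': np.float64(16.42), 'z': np.float64(0.39), 'y': np.float64(0.27), 'Fax': np.float64(-0.9), 'F': array([ 0.5,  0.2, -0.7]), 't': 8.3833}
```

Call:
move_arm:
  increments:
    - {"x":1,"y":0,"z":0,"ax":0,"ay":0,"az":0}
    - {"x":1,"y":0,"z":0,"ax":0,"ay":0,"az":0}
    - {"x":0,"y":0,"z":0,"ax":0,"ay":0,"az":0}

```text
t: 8.63
ee_pos: [0.5488, 0.0351, 0.1845]
ee_rot: [0.005, 0.866, 0.009, -0.5]
force: [-1.0, -0.7, -1.9]
gripper_width: 0.0279
```

Call:
move_arm:
  increments:
    - {"x":1,"y":0,"z":0,"ax":0,"ay":0,"az":0}
    - {"x":0,"y":0,"z":0,"ax":0,"ay":0,"az":0}

```text
t: 8.8
ee_pos: [0.5493, 0.0351, 0.1836]
ee_rot: [0.005, 0.866, 0.009, -0.5]
force: [0.6, 0.6, -1.5]
gripper_width: 0.028
```

```bash
python3 -c "
from h import *
o=env.observe();print(tip_in(0,o))"
```

```text
{'depth': np.float64(19.29), 'z': np.float64(0.29), 'y': np.float64(0.26), 'Fax': np.float64(-1.6), 'F': array([ 0.6,  0.6, -1.5]), 't': 8.8}
```

Call:
move_arm:
  increments:
    - {"x":1,"y":0,"z":0,"ax":0,"ay":0,"az":0}
    - {"x":0,"y":0,"z":0,"ax":0,"ay":0,"az":0}

```text
t: 8.97
ee_pos: [0.5497, 0.0351, 0.1829]
ee_rot: [0.005, 0.866, 0.009, -0.5]
force: [-1.2, 0.4, -0.3]
gripper_width: 0.0282
```

Call:
move_arm:
  increments:
    - {"x":0.7,"y":0,"z":0,"ax":0,"ay":0,"az":0}
    - {"x":0,"y":0,"z":0,"ax":0,"ay":0,"az":0}

```text
t: 9.13
ee_pos: [0.5499, 0.0351, 0.1823]
ee_rot: [0.005, 0.866, 0.009, -0.5]
force: [-3.0, -0.4, 1.5]
gripper_width: 0.0281
```

```bash
python3 -c "
from h import *
o=env.observe();print(tip_in(0,o))"
```

```text
{'depth': np.float64(20.76), 'z': np.float64(0.4), 'y': np.float64(0.27), 'Fax': np.float64(2.8), 'F': array([-3. , -0.4,  1.5]), 't': 9.1333}
```

Call:
move_arm:
  increments:
    - {"x":0.8,"y":0,"z":0,"ax":0,"ay":0,"az":0}
    - {"x":0,"y":0,"z":0,"ax":0,"ay":0,"az":0}

```text
t: 9.3
ee_pos: [0.5502, 0.0351, 0.182]
ee_rot: [0.005, 0.866, 0.009, -0.5]
force: [-7.9, -2.2, 7.6]
gripper_width: 0.0281
```

```bash
python3 -c "
from h import *
o=env.observe();print(tip_in(0,o))"
```

```text
{'depth': np.float64(21.17), 'z': np.float64(0.31), 'y': np.float64(0.34), 'Fax': np.float64(10.5), 'F': array([-7.9, -2.2,  7.6]), 't': 9.3}
```

The middle bobbin stops at about 21 mm, so it is good. Now the right one.

Call:
move_arm:
  increments:
    - {"x":-8,"y":0,"z":0,"ax":0,"ay":0,"az":0}
    - {"x":-17,"y":0,"z":0,"ax":0,"ay":0,"az":0}
    - {"x":-15,"y":0,"z":0,"ax":0,"ay":0,"az":0}
    - {"x":-3,"y":25,"z":0,"ax":0,"ay":0,"az":0}
    - {"x":0,"y":35,"z":0,"ax":0,"ay":0,"az":0}
    - {"x":0,"y":30,"z":0,"ax":0,"ay":0,"az":0}
    - {"x":0,"y":15,"z":0,"ax":0,"ay":0,"az":0}
    - {"x":0,"y":0,"z":0,"ax":0,"ay":0,"az":0}
    - {"x":0,"y":0,"z":0,"ax":0,"ay":0,"az":0}
    - {"x":0,"y":0,"z":0,"ax":0,"ay":0,"az":0}

```text
t: 10.13
ee_pos: [0.5309, -0.0697, 0.2188]
ee_rot: [0.005, 0.866, 0.009, -0.5]
force: [0.3, -0.5, -2.0]
gripper_width: 0.0281
```

```bash
python3 -c "
from h import *
o=env.observe();print(tip_in(-.105,o));plan(tcp_for(-.105,-.008),RT)"
```

```text
{'depth': np.float64(-21.51), 'z': np.float64(0.63), 'y': np.float64(-0.43), 'Fax': np.float64(-1.9), 'F': array([ 0.3, -0.5, -2. ]), 't': 10.1333}
n 1 xyz [29.51  0.46 -0.61] a [-0.019  0.004 -0.008]
```

Call:
move_arm:
  increments:
    - {"x":10,"y":0.4,"z":-0.4,"ax":0,"ay":0,"az":0}
    - {"x":10,"y":0,"z":0,"ax":0,"ay":0,"az":0}
    - {"x":6,"y":0,"z":0,"ax":0,"ay":0,"az":0}
    - {"x":3,"y":0,"z":0,"ax":0,"ay":0,"az":0}
    - {"x":2,"y":0,"z":0,"ax":0,"ay":0,"az":0}
    - {"x":2,"y":0,"z":0,"ax":0,"ay":0,"az":0}
    - {"x":0,"y":0,"z":0,"ax":0,"ay":0,"az":0}

```text
t: 10.72
ee_pos: [0.5481, -0.0702, 0.1901]
ee_rot: [0.005, 0.866, 0.009, -0.5]
force: [-0.4, -0.5, -1.6]
gripper_width: 0.0278
```

```bash
python3 -c "
from h import *
o=env.observe();print(tip_in(-.105,o))"
```

```text
{'depth': np.float64(11.92), 'z': np.float64(0.14), 'y': np.float64(0.46), 'Fax': np.float64(-1.2), 'F': array([-0.4, -0.5, -1.6]), 't': 10.7167}
```

Call:
move_arm:
  increments:
    - {"x":2,"y":-0.3,"z":0,"ax":0,"ay":0,"az":0}
    - {"x":2,"y":0,"z":0,"ax":0,"ay":0,"az":0}
    - {"x":1.5,"y":0,"z":0,"ax":0,"ay":0,"az":0}
    - {"x":0,"y":0,"z":0,"ax":0,"ay":0,"az":0}

```text
t: 11.05
ee_pos: [0.5508, -0.07, 0.1855]
ee_rot: [0.005, 0.866, 0.009, -0.5]
force: [-0.1, 0.7, -1.9]
gripper_width: 0.0281
```

Call:
move_arm:
  increments:
    - {"x":1.5,"y":0,"z":0,"ax":0,"ay":0,"az":0}
    - {"x":1.5,"y":0,"z":0,"ax":0,"ay":0,"az":0}
    - {"x":1,"y":0,"z":0,"ax":0,"ay":0,"az":0}
    - {"x":0,"y":0,"z":0,"ax":0,"ay":0,"az":0}

```text
t: 11.38
ee_pos: [0.5528, -0.0699, 0.182]
ee_rot: [0.005, 0.866, 0.009, -0.5]
force: [-0.6, 0.6, -1.5]
gripper_width: 0.0279
```

```bash
python3 -c "
from h import *
o=env.observe();print(tip_in(-.105,o))"
```

```text
{'depth': np.float64(21.24), 'z': np.float64(0.1), 'y': np.float64(0.35), 'Fax': np.float64(-1.0), 'F': array([-0.6,  0.6, -1.5]), 't': 11.3833}
```

Still free, with no contact at 21 mm. I'll go on in steps.

Call:
move_arm:
  increments:
    - {"x":1.5,"y":0,"z":0,"ax":0,"ay":0,"az":0}
    - {"x":1.5,"y":0,"z":0,"ax":0,"ay":0,"az":0}
    - {"x":0,"y":0,"z":0,"ax":0,"ay":0,"az":0}

```text
t: 11.63
ee_pos: [0.5543, -0.0699, 0.1794]
ee_rot: [0.005, 0.866, 0.009, -0.5]
force: [0.0, 0.2, -1.3]
gripper_width: 0.028
```

Call:
move_arm:
  increments:
    - {"x":1.5,"y":0,"z":0,"ax":0,"ay":0,"az":0}
    - {"x":1.5,"y":0,"z":0,"ax":0,"ay":0,"az":0}
    - {"x":1.5,"y":0,"z":0,"ax":0,"ay":0,"az":0}
    - {"x":0,"y":0,"z":0,"ax":0,"ay":0,"az":0}

```text
t: 11.97
ee_pos: [0.5565, -0.0698, 0.1754]
ee_rot: [0.005, 0.866, 0.009, -0.5]
force: [-0.0, -0.6, -1.5]
gripper_width: 0.0281
```

```bash
python3 -c "
from h import *
o=env.observe();print(tip_in(-.105,o))"
```

```text
{'depth': np.float64(28.82), 'z': np.float64(0.15), 'y': np.float64(0.31), 'Fax': np.float64(-1.3), 'F': array([-0. , -0.6, -1.5]), 't': 11.9667}
```

Call:
move_arm:
  increments:
    - {"x":1.5,"y":0,"z":0,"ax":0,"ay":0,"az":0}
    - {"x":1.5,"y":0,"z":0,"ax":0,"ay":0,"az":0}
    - {"x":0,"y":0,"z":0,"ax":0,"ay":0,"az":0}

```text
t: 12.22
ee_pos: [0.558, -0.0698, 0.1728]
ee_rot: [0.005, 0.866, 0.009, -0.5]
force: [0.1, -0.1, -0.6]
gripper_width: 0.0278
```

Call:
move_arm:
  increments:
    - {"x":1,"y":0,"z":0,"ax":0,"ay":0,"az":0}
    - {"x":1,"y":0,"z":0,"ax":0,"ay":0,"az":0}
    - {"x":0,"y":0,"z":0,"ax":0,"ay":0,"az":0}

```text
t: 12.47
ee_pos: [0.559, -0.0698, 0.1718]
ee_rot: [0.005, 0.866, 0.009, -0.5]
force: [-3.0, -1.4, 1.8]
gripper_width: 0.0281
```

```bash
python3 -c "
from h import *
o=env.observe();print(tip_in(-.105,o))"
```

```text
{'depth': np.float64(33.27), 'z': np.float64(-0.25), 'y': np.float64(0.4), 'Fax': np.float64(3.1), 'F': array([-3. , -1.4,  1.8]), 't': 12.4667}
```

Call:
move_arm:
  increments:
    - {"x":1,"y":0,"z":0,"ax":0,"ay":0,"az":0}
    - {"x":0,"y":0,"z":0,"ax":0,"ay":0,"az":0}

```text
t: 12.63
ee_pos: [0.5594, -0.0698, 0.1718]
ee_rot: [0.006, 0.866, 0.009, -0.499]
force: [-12.0, 0.7, 11.7]
gripper_width: 0.0284
```

```bash
python3 -c "
from h import *
o=env.observe();print(tip_in(-.105,o))
B=np.array([.430,.067,.05])
plan([.4318,.0674,.205],tool(0,.0225,-1),vmax=33,wmax=6)
# after retract 55mm
o2=dict(o);R=rot(o['ee_rot']);o2['ee_pos']=o['ee_pos']-R[:,0]*.055
plan([.4318,.0674,.205],tool(0,.0225,-1),o2,vmax=33,wmax=6)"
```

```text
{'depth': np.float64(33.38), 'z': np.float64(-0.66), 'y': np.float64(0.44), 'Fax': np.float64(16.1), 'F': array([-12. ,   0.7,  11.7]), 't': 12.6333}
n 6 xyz [-11.67 -23.33  18.33] a [-0.002 -1.003 -0.002]
n 6 xyz [ -2.62 -23.32  16.32] a [-0.002 -1.003 -0.002]
```

The right bobbin takes both steps and stops on the handle shoulder at 33.4 mm, so it is worn. I'll return the gauge to its block.

Call:
move_arm:
  increments:
    - {"x":-8,"y":0,"z":0,"ax":0,"ay":0,"az":0}
    - {"x":-17,"y":0,"z":0,"ax":0,"ay":0,"az":0}
    - {"x":-20,"y":0,"z":0,"ax":0,"ay":0,"az":0}
    - {"x":-10,"y":0,"z":0,"ax":0,"ay":0,"az":0}
    - {"x":-2.6,"y":-23.3,"z":16.3,"ax":0,"ay":-1,"az":0}
    - {"x":-2.6,"y":-23.3,"z":16.3,"ax":0,"ay":-1,"az":0}
    - {"x":-2.6,"y":-23.3,"z":16.3,"ax":0,"ay":-1,"az":0}
    - {"x":-2.6,"y":-23.3,"z":16.3,"ax":0,"ay":-1,"az":0}
    - {"x":-2.6,"y":-23.3,"z":16.3,"ax":0,"ay":-1,"az":0}
    - {"x":-2.6,"y":-23.3,"z":16.3,"ax":0,"ay":-1,"az":0}
    - {"x":0,"y":0,"z":0,"ax":0,"ay":0,"az":0}
    - {"x":0,"y":0,"z":0,"ax":0,"ay":0,"az":0}
    - {"x":0,"y":0,"z":0,"ax":0,"ay":0,"az":0}

```text
t: 13.72
ee_pos: [0.4326, 0.0672, 0.2037]
ee_rot: [0.008, 0.708, 0.007, -0.707]
force: [0.0, -0.5, -1.7]
gripper_width: 0.0281
```

```bash
python3 -c "
from h import *
o=env.observe();print(o['ee_pos'],o['force'],o['gripper_width'])
plan([.4318,.0674,.145],tool(0,.0225,-1),vmax=20)"
```

```text
[0.43264973 0.06723872 0.20366437] [ 0.02746884 -0.53000713 -1.72118021] 0.028099284412068572
n 3 xyz [19.55 -0.06  0.3 ] a [-0.005 -0.005 -0.001]
```

Call:
move_arm:
  increments:
    - {"x":20,"y":0,"z":0.8,"ax":0,"ay":0,"az":0}
    - {"x":25,"y":0,"z":0,"ax":0,"ay":0,"az":0}
    - {"x":15,"y":0,"z":0,"ax":0,"ay":0,"az":0}
    - {"x":8,"y":0,"z":0,"ax":0,"ay":0,"az":0}
    - {"x":4,"y":0,"z":0,"ax":0,"ay":0,"az":0}
    - {"x":4,"y":0,"z":0,"ax":0,"ay":0,"az":0}
    - {"x":4,"y":0,"z":0,"ax":0,"ay":0,"az":0}
    - {"x":0,"y":0,"z":0,"ax":0,"ay":0,"az":0}

```text
t: 14.38
ee_pos: [0.4317, 0.0672, 0.1238]
ee_rot: [0.007, 0.707, 0.007, -0.707]
force: [-0.7, 0.1, -1.4]
gripper_width: 0.0279
```

```bash
python3 -c "
from h import *
o=env.observe();print(o['ee_pos'],o['force'],o['wrist_torque'])
plan([.4318,.0674,.1],tool(0,.0225,-1),vmax=20)"
```

```text
[0.43170129 0.06720109 0.12381775] [-0.72612112  0.10643552 -1.43946763] [-0.05048804  0.06534352  0.02244398]
n 2 xyz [11.91 -0.1  -0.05] a [-0.013 -0.003 -0.001]
```

Call:
move_arm:
  increments:
    - {"x":5,"y":0,"z":0,"ax":0,"ay":0,"az":0}
    - {"x":5,"y":0,"z":0,"ax":0,"ay":0,"az":0}
    - {"x":5,"y":0,"z":0,"ax":0,"ay":0,"az":0}
    - {"x":5,"y":0,"z":0,"ax":0,"ay":0,"az":0}
    - {"x":4,"y":0,"z":0,"ax":0,"ay":0,"az":0}
    - {"x":2,"y":0,"z":0,"ax":0,"ay":0,"az":0}
    - {"x":0,"y":0,"z":0,"ax":0,"ay":0,"az":0}
    - {"x":0,"y":0,"z":0,"ax":0,"ay":0,"az":0}

```text
t: 15.05
ee_pos: [0.4315, 0.0674, 0.0977]
ee_rot: [-0.007, -0.707, -0.007, 0.707]
force: [-0.6, -0.4, -1.4]
gripper_width: 0.0283
```

```bash
python3 -c "
from h import *
o=env.observe();print(o['ee_pos'],o['force'],o['wrist_torque'])"
```

```text
[0.43151885 0.06740272 0.09771199] [-0.56805316 -0.35015597 -1.35027804] [-0.00909673 -0.0152986  -0.01104703]
```

Call:
move_arm:
  increments:
    - {"x":1.2,"y":0,"z":0,"ax":0,"ay":0,"az":0}
    - {"x":0,"y":0,"z":0,"ax":0,"ay":0,"az":0}

```text
t: 15.22
ee_pos: [0.4316, 0.0674, 0.0966]
ee_rot: [0.007, 0.707, 0.007, -0.707]
force: [-0.1, 1.0, -1.8]
gripper_width: 0.0278
```

Call:
move_arm:
  increments:
    - {"x":0,"y":0,"z":0,"ax":0,"ay":0,"az":0}
    - {"x":0,"y":0,"z":0,"ax":0,"ay":0,"az":0}
    - {"x":0,"y":0,"z":0,"ax":0,"ay":0,"az":0}
    - {"x":0,"y":0,"z":0,"ax":0,"ay":0,"az":0}
    - {"x":0,"y":0,"z":0,"ax":0,"ay":0,"az":0}
  fingers: 0.55

```text
t: 15.63
ee_pos: [0.4316, 0.0674, 0.0967]
ee_rot: [0.007, 0.707, 0.007, -0.707]
force: [0.1, -0.1, -0.4]
gripper_width: 0.0661
```

Call:
move_arm:
  increments:
    - {"x":-10,"y":0,"z":0,"ax":0,"ay":0,"az":0}
    - {"x":-25,"y":0,"z":0,"ax":0,"ay":0,"az":0}
    - {"x":-30,"y":0,"z":0,"ax":0,"ay":0,"az":0}
    - {"x":-25,"y":0,"z":0,"ax":0,"ay":0,"az":0}
    - {"x":-10,"y":0,"z":0,"ax":0,"ay":0,"az":0}
    - {"x":0,"y":0,"z":0,"ax":0,"ay":0,"az":0}
    - {"x":0,"y":0,"z":0,"ax":0,"ay":0,"az":0}

```text
t: 16.22
ee_pos: [0.4315, 0.0674, 0.1966]
ee_rot: [0.007, 0.707, 0.007, -0.707]
force: [-0.4, -0.8, -0.7]
gripper_width: 0.0661
```

```bash
cat >> h.py <<'E'
def bob(y,h): # tcp h above mouth on bore axis
    return mouth(y)+AX*h
E
python3 -c "
from h import *
o=env.observe();print(o['ee_pos'],o['gripper_width'])
plan(bob(.105,.03),RT,vmax=33,wmax=6)
snap('wrist','w5.png')"
```

```text
[0.43150361 0.06739459 0.19663855] 0.06611537636292163
n 5 xyz [ 13.58 -14.08 -24.29] a [-4.000e-03  1.198e+00 -1.000e-03]
```

View pics/w5.png

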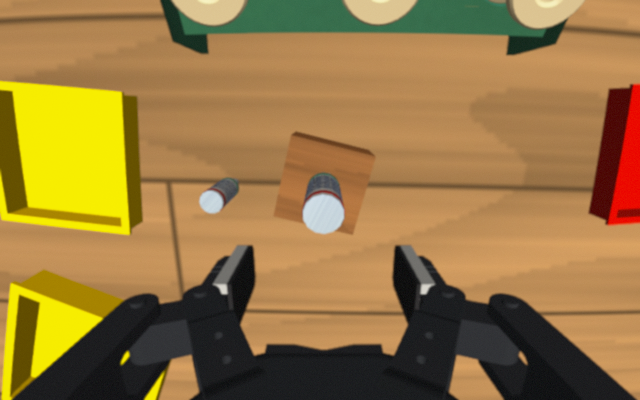

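The gauge stands in its block, top at (323,212). Next I'll fetch the tight bobbin from the left seat.

Call:
move_arm:
  increments:
    - {"x":13.6,"y":-14.1,"z":-24.3,"ax":0,"ay":1.2,"az":0}
    - {"x":13.6,"y":-14.1,"z":-24.3,"ax":0,"ay":1.2,"az":0}
    - {"x":13.6,"y":-14.1,"z":-24.3,"ax":0,"ay":1.2,"az":0}
    - {"x":13.6,"y":-14.1,"z":-24.3,"ax":0,"ay":1.2,"az":0}
    - {"x":13.6,"y":-14.1,"z":-24.3,"ax":0,"ay":1.2,"az":0}
    - {"x":0,"y":0,"z":0,"ax":0,"ay":0,"az":0}
    - {"x":0,"y":0,"z":0,"ax":0,"ay":0,"az":0}
    - {"x":0,"y":0,"z":0,"ax":0,"ay":0,"az":0}

```text
t: 16.93
ee_pos: [0.5605, 0.1402, 0.1546]
ee_rot: [0.006, 0.865, 0.009, -0.502]
force: [-0.2, -0.1, 0.7]
gripper_width: 0.0664
```

```bash
python3 -c "
from h import *
o=env.observe();print(o['ee_pos'])
plan(bob(.105,-.026),RT,vmax=15)"
```

```text
[0.56049535 0.14024042 0.15459505]
n 4 xyz [13.82 -0.09 -0.42] a [-0.004  0.012 -0.005]
```

Call:
move_arm:
  increments:
    - {"x":14,"y":0,"z":-0.5,"ax":0,"ay":0,"az":0}
    - {"x":14,"y":0,"z":-0.5,"ax":0,"ay":0,"az":0}
    - {"x":14,"y":0,"z":-0.5,"ax":0,"ay":0,"az":0}
    - {"x":13,"y":0,"z":0,"ax":0,"ay":0,"az":0}
    - {"x":0,"y":0,"z":0,"ax":0,"ay":0,"az":0}
    - {"x":0,"y":0,"z":0,"ax":0,"ay":0,"az":0}

```text
t: 17.43
ee_pos: [0.5909, 0.1409, 0.1107]
ee_rot: [0.005, 0.865, 0.008, -0.502]
force: [0.5, 0.7, 0.2]
gripper_width: 0.066
```

Call:
move_arm:
  increments:
    - {"x":0,"y":0,"z":0,"ax":0,"ay":0,"az":0}
    - {"x":0,"y":0,"z":0,"ax":0,"ay":0,"az":0}
    - {"x":0,"y":0,"z":0,"ax":0,"ay":0,"az":0}
    - {"x":0,"y":0,"z":0,"ax":0,"ay":0,"az":0}
    - {"x":0,"y":0,"z":0,"ax":0,"ay":0,"az":0}
  fingers: -1
  newtons: 50

```text
t: 17.85
ee_pos: [0.5909, 0.1415, 0.1119]
ee_rot: [0.005, 0.865, 0.008, -0.501]
force: [-5.1, -2.5, 6.2]
gripper_width: 0.0497
```

```bash
python3 -c "
from h import *
o=env.observe();print(o['ee_pos'],(o['ee_pos']-mouth(.105))@RT,o['force'],o['gripper_width'])
Y=tool(0,.0225,-1)
o2=dict(o);o2['ee_pos']=o['ee_pos']+AX*.06
plan([.449,.341,.14],Y,o2,vmax=33,wmax=6)"
```

```text
[0.59089463 0.14145846 0.11188841] [ 0.02291411 -0.00021226 -0.00346522] [-5.14449786 -2.52512812  6.18549853] 0.049745605883137804
n 8 xyz [ -1.06 -25.32  13.89] a [-0.003 -0.746 -0.003]
```

Call:
move_arm:
  increments:
    - {"x":-6,"y":0,"z":0,"ax":0,"ay":0,"az":0}
    - {"x":-14,"y":0,"z":0,"ax":0,"ay":0,"az":0}
    - {"x":-20,"y":0,"z":0,"ax":0,"ay":0,"az":0}
    - {"x":-20,"y":0,"z":0,"ax":0,"ay":0,"az":0}
    - {"x":-1,"y":-25.3,"z":13.9,"ax":0,"ay":-0.746,"az":0}
    - {"x":-1,"y":-25.3,"z":13.9,"ax":0,"ay":-0.746,"az":0}
    - {"x":-1,"y":-25.3,"z":13.9,"ax":0,"ay":-0.746,"az":0}
    - {"x":-1,"y":-25.3,"z":13.9,"ax":0,"ay":-0.746,"az":0}
    - {"x":-1,"y":-25.3,"z":13.9,"ax":0,"ay":-0.746,"az":0}
    - {"x":-1,"y":-25.3,"z":13.9,"ax":0,"ay":-0.746,"az":0}
    - {"x":-1,"y":-25.3,"z":13.9,"ax":0,"ay":-0.746,"az":0}
    - {"x":-1,"y":-25.3,"z":13.9,"ax":0,"ay":-0.746,"az":0}
    - {"x":0,"y":0,"z":0,"ax":0,"ay":0,"az":0}
    - {"x":0,"y":0,"z":0,"ax":0,"ay":0,"az":0}
    - {"x":0,"y":0,"z":0,"ax":0,"ay":0,"az":0}

```text
t: 19.1
ee_pos: [0.4496, 0.341, 0.1386]
ee_rot: [-0.008, -0.707, -0.007, 0.707]
force: [-0.5, -0.2, -1.1]
gripper_width: 0.0498
```

```bash
python3 -c "
from h import *
o=env.observe();print(o['ee_pos'],o['force'],o['gripper_width'])
plan([.449,.341,.056],tool(0,.0225,-1),vmax=20)
snap('wrist','w6.png')"
```

```text
[0.44957192 0.34095208 0.1385653 ] [-0.47927034 -0.16421283 -1.09257032] 0.04980962878470461
n 5 xyz [16.51 -0.03  0.11] a [-0.004  0.    -0.003]
```

View pics/w6.png

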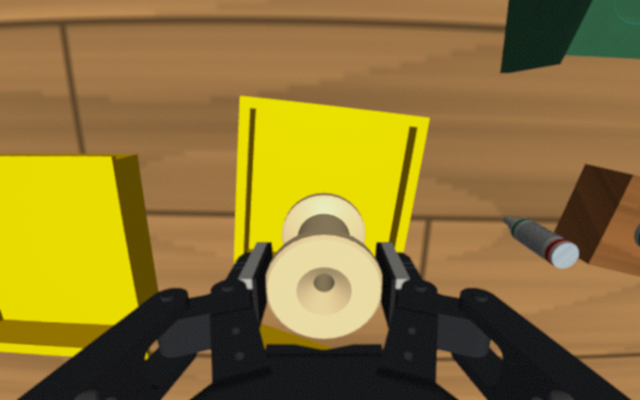

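The bobbin is held squarely above the smallest yellow tray, with its small bore at (323,282). I'll lower it.

Call:
move_arm:
  increments:
    - {"x":20,"y":0,"z":0,"ax":0,"ay":0,"az":0}
    - {"x":25,"y":0,"z":0,"ax":0,"ay":0,"az":0}
    - {"x":20,"y":0,"z":0,"ax":0,"ay":0,"az":0}
    - {"x":10,"y":0,"z":0,"ax":0,"ay":0,"az":0}
    - {"x":7,"y":0,"z":0,"ax":0,"ay":0,"az":0}
    - {"x":2,"y":0,"z":0,"ax":0,"ay":0,"az":0}
    - {"x":1,"y":0,"z":0,"ax":0,"ay":0,"az":0}
    - {"x":0,"y":0,"z":0,"ax":0,"ay":0,"az":0}
    - {"x":0,"y":0,"z":0,"ax":0,"ay":0,"az":0}

```text
t: 19.9
ee_pos: [0.4503, 0.3415, 0.0547]
ee_rot: [0.007, 0.707, 0.007, -0.707]
force: [-0.3, 0.2, -1.0]
gripper_width: 0.0497
```

Call:
move_arm:
  increments:
    - {"x":1,"y":0,"z":0,"ax":0,"ay":0,"az":0}
    - {"x":0.5,"y":0,"z":0,"ax":0,"ay":0,"az":0}
    - {"x":0,"y":0,"z":0,"ax":0,"ay":0,"az":0}

```text
t: 20.15
ee_pos: [0.4497, 0.3413, 0.0523]
ee_rot: [-0.007, -0.707, -0.007, 0.707]
force: [-0.7, -0.2, -0.6]
gripper_width: 0.0495
```

Call:
move_arm:
  increments:
    - {"x":1,"y":0,"z":0,"ax":0,"ay":0,"az":0}
    - {"x":0,"y":0,"z":0,"ax":0,"ay":0,"az":0}

```text
t: 20.32
ee_pos: [0.4496, 0.3412, 0.0511]
ee_rot: [-0.007, -0.707, -0.007, 0.707]
force: [0.1, 0.1, -0.7]
gripper_width: 0.0498
```

Call:
move_arm:
  increments:
    - {"x":0.5,"y":0,"z":0,"ax":0,"ay":0,"az":0}
    - {"x":0,"y":0,"z":0,"ax":0,"ay":0,"az":0}

```text
t: 20.48
ee_pos: [0.4498, 0.3413, 0.0507]
ee_rot: [-0.007, -0.707, -0.007, 0.707]
force: [-0.6, -0.8, 0.3]
gripper_width: 0.0497
```

Call:
move_arm:
  increments:
    - {"x":0,"y":0,"z":0,"ax":0,"ay":0,"az":0}
    - {"x":0,"y":0,"z":0,"ax":0,"ay":0,"az":0}
    - {"x":0,"y":0,"z":0,"ax":0,"ay":0,"az":0}
    - {"x":0,"y":0,"z":0,"ax":0,"ay":0,"az":0}
  fingers: 0.55

```text
t: 20.82
ee_pos: [0.4497, 0.3413, 0.0506]
ee_rot: [-0.007, -0.707, -0.007, 0.707]
force: [-0.7, 0.2, -0.3]
gripper_width: 0.0665
```

Call:
move_arm:
  increments:
    - {"x":-6,"y":0,"z":0,"ax":0,"ay":0,"az":0}
    - {"x":-15,"y":0,"z":0,"ax":0,"ay":0,"az":0}
    - {"x":-30,"y":0,"z":0,"ax":0,"ay":0,"az":0}
    - {"x":-35,"y":0,"z":0,"ax":0,"ay":0,"az":0}
    - {"x":-35,"y":0,"z":0,"ax":0,"ay":0,"az":0}
    - {"x":-15,"y":0,"z":0,"ax":0,"ay":0,"az":0}
    - {"x":0,"y":0,"z":0,"ax":0,"ay":0,"az":0}
    - {"x":0,"y":0,"z":0,"ax":0,"ay":0,"az":0}

```text
t: 21.48
ee_pos: [0.45, 0.3415, 0.1877]
ee_rot: [0.007, 0.708, 0.007, -0.707]
force: [-0.8, -0.0, -0.6]
gripper_width: 0.0664
```

```bash
python3 -c "
from h import *
o=env.observe();print(o['ee_pos'],o['force'],o['gripper_width'])
plan(bob(-.105,.055),RT,vmax=35,wmax=6)
snap('wrist','w7.png')"
```

```text
[0.44996863 0.34154578 0.18767453] [-0.79592606 -0.02437924 -0.60603925] 0.06640297935911797
n 13 xyz [ 2.53 31.79 -6.99] a [-0.002  0.46  -0.001]
```

View pics/w7.png

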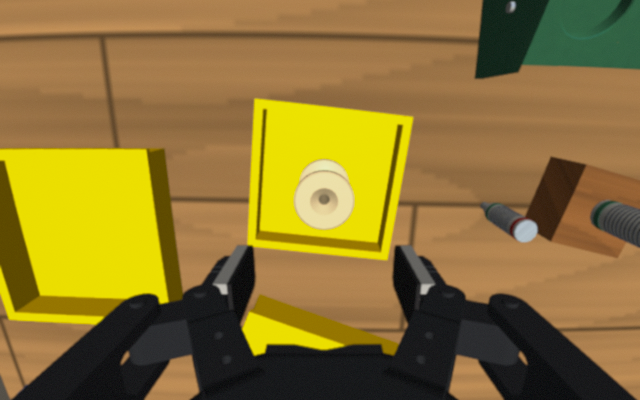

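The tight bobbin stands in the small yellow tray at (324,195). Now the right bobbin.

Call:
move_arm:
  increments:
    - {"x":2.5,"y":31.8,"z":-7,"ax":0,"ay":0.46,"az":0}
    - {"x":2.5,"y":31.8,"z":-7,"ax":0,"ay":0.46,"az":0}
    - {"x":2.5,"y":31.8,"z":-7,"ax":0,"ay":0.46,"az":0}
    - {"x":2.5,"y":31.8,"z":-7,"ax":0,"ay":0.46,"az":0}
    - {"x":2.5,"y":31.8,"z":-7,"ax":0,"ay":0.46,"az":0}
    - {"x":2.5,"y":31.8,"z":-7,"ax":0,"ay":0.46,"az":0}
    - {"x":2.5,"y":31.8,"z":-7,"ax":0,"ay":0.46,"az":0}
    - {"x":2.5,"y":31.8,"z":-7,"ax":0,"ay":0.46,"az":0}
    - {"x":2.5,"y":31.8,"z":-7,"ax":0,"ay":0.46,"az":0}
    - {"x":2.5,"y":31.8,"z":-7,"ax":0,"ay":0.46,"az":0}
    - {"x":2.5,"y":31.8,"z":-7,"ax":0,"ay":0.46,"az":0}
    - {"x":2.5,"y":31.8,"z":-7,"ax":0,"ay":0.46,"az":0}
    - {"x":2.5,"y":31.8,"z":-7,"ax":0,"ay":0.46,"az":0}
    - {"x":0,"y":0,"z":0,"ax":0,"ay":0,"az":0}
    - {"x":0,"y":0,"z":0,"ax":0,"ay":0,"az":0}
    - {"x":0,"y":0,"z":0,"ax":0,"ay":0,"az":0}

```text
t: 22.87
ee_pos: [0.552, -0.0696, 0.1758]
ee_rot: [0.005, 0.865, 0.008, -0.503]
force: [0.3, 0.7, 0.1]
gripper_width: 0.0663
```

```bash
python3 -c "
from h import *
o=env.observe();print(o['ee_pos'])
plan(bob(-.105,-.025),RT,vmax=16)"
```

```text
[ 0.55202213 -0.0695979   0.17577831]
n 5 xyz [15.84  0.   -0.53] a [-0.008  0.013 -0.003]
```

Call:
move_arm:
  increments:
    - {"x":16,"y":0,"z":-0.6,"ax":0,"ay":0,"az":0}
    - {"x":16,"y":0,"z":-0.6,"ax":0,"ay":0,"az":0}
    - {"x":16,"y":0,"z":-0.6,"ax":0,"ay":0,"az":0}
    - {"x":16,"y":0,"z":-0.6,"ax":0,"ay":0,"az":0}
    - {"x":14,"y":0,"z":0,"ax":0,"ay":0,"az":0}
    - {"x":0,"y":0,"z":0,"ax":0,"ay":0,"az":0}
    - {"x":0,"y":0,"z":0,"ax":0,"ay":0,"az":0}

```text
t: 23.45
ee_pos: [0.5934, -0.0674, 0.1098]
ee_rot: [0.006, 0.865, 0.01, -0.502]
force: [0.4, -0.7, 0.7]
gripper_width: 0.0664
```

Call:
move_arm:
  increments:
    - {"x":0,"y":0,"z":0,"ax":0,"ay":0,"az":0}
    - {"x":0,"y":0,"z":0,"ax":0,"ay":0,"az":0}
    - {"x":0,"y":0,"z":0,"ax":0,"ay":0,"az":0}
    - {"x":0,"y":0,"z":0,"ax":0,"ay":0,"az":0}
    - {"x":0,"y":0,"z":0,"ax":0,"ay":0,"az":0}
  fingers: -1
  newtons: 50

```text
t: 23.87
ee_pos: [0.5938, -0.0689, 0.1116]
ee_rot: [0.005, 0.866, 0.009, -0.501]
force: [-4.5, 3.5, 6.8]
gripper_width: 0.0499
```

```bash
python3 -c "
from h import *
o=env.observe();print(o['ee_pos'],(o['ee_pos']-mouth(-.105))@RT,o['force'],o['gripper_width'])
Y=tool(0,.0225,-1)
o2=dict(o);o2['ee_pos']=o['ee_pos']+AX*.06
plan([.468,-.311,.14],Y,o2,vmax=33,wmax=6)"
```

```text
[ 0.59381671 -0.06888902  0.11160571] [ 0.0222534   0.00014772 -0.00175543] [-4.52319156  3.45357106  6.78608   ] 0.049899601084045606
n 8 xyz [-0.83 29.92 13.08] a [-0.003 -0.747 -0.002]
```

Call:
move_arm:
  increments:
    - {"x":-6,"y":0,"z":0,"ax":0,"ay":0,"az":0}
    - {"x":-14,"y":0,"z":0,"ax":0,"ay":0,"az":0}
    - {"x":-20,"y":0,"z":0,"ax":0,"ay":0,"az":0}
    - {"x":-20,"y":0,"z":0,"ax":0,"ay":0,"az":0}
    - {"x":-0.8,"y":29.9,"z":13.1,"ax":0,"ay":-0.747,"az":0}
    - {"x":-0.8,"y":29.9,"z":13.1,"ax":0,"ay":-0.747,"az":0}
    - {"x":-0.8,"y":29.9,"z":13.1,"ax":0,"ay":-0.747,"az":0}
    - {"x":-0.8,"y":29.9,"z":13.1,"ax":0,"ay":-0.747,"az":0}
    - {"x":-0.8,"y":29.9,"z":13.1,"ax":0,"ay":-0.747,"az":0}
    - {"x":-0.8,"y":29.9,"z":13.1,"ax":0,"ay":-0.747,"az":0}
    - {"x":-0.8,"y":29.9,"z":13.1,"ax":0,"ay":-0.747,"az":0}
    - {"x":-0.8,"y":29.9,"z":13.1,"ax":0,"ay":-0.747,"az":0}
    - {"x":0,"y":0,"z":0,"ax":0,"ay":0,"az":0}
    - {"x":0,"y":0,"z":0,"ax":0,"ay":0,"az":0}
    - {"x":0,"y":0,"z":0,"ax":0,"ay":0,"az":0}

```text
t: 25.12
ee_pos: [0.4675, -0.3108, 0.139]
ee_rot: [-0.007, -0.707, -0.007, 0.707]
force: [0.1, -0.1, -0.4]
gripper_width: 0.0497
```

```bash
python3 -c "
from h import *
o=env.observe();print(o['ee_pos'],o['force'],o['gripper_width'])
plan([.466,-.311,.056],tool(0,.0225,-1),vmax=20)"
```

```text
[ 0.46751703 -0.31077986  0.13903239] [ 0.08380359 -0.12598078 -0.38492809] 0.049741654287560465
n 5 xyz [16.61  0.03  0.3 ] a [-0.008  0.    -0.001]
```

Call:
move_arm:
  increments:
    - {"x":20,"y":0,"z":0,"ax":0,"ay":0,"az":0}
    - {"x":25,"y":0,"z":0,"ax":0,"ay":0,"az":0}
    - {"x":20,"y":0,"z":0,"ax":0,"ay":0,"az":0}
    - {"x":10,"y":0,"z":0,"ax":0,"ay":0,"az":0}
    - {"x":7,"y":0,"z":0,"ax":0,"ay":0,"az":0}
    - {"x":2,"y":0,"z":0,"ax":0,"ay":0,"az":0}
    - {"x":1,"y":0,"z":0,"ax":0,"ay":0,"az":0}
    - {"x":1,"y":0,"z":0,"ax":0,"ay":0,"az":0}
    - {"x":0,"y":0,"z":0,"ax":0,"ay":0,"az":0}

```text
t: 25.87
ee_pos: [0.4683, -0.3114, 0.0541]
ee_rot: [0.008, 0.707, 0.006, -0.707]
force: [0.5, 0.6, -1.2]
gripper_width: 0.0501
```

Call:
move_arm:
  increments:
    - {"x":1,"y":0,"z":0,"ax":0,"ay":0,"az":0}
    - {"x":0,"y":0,"z":0,"ax":0,"ay":0,"az":0}
    - {"x":0,"y":0,"z":0,"ax":0,"ay":0,"az":0}

```text
t: 26.12
ee_pos: [0.4679, -0.3113, 0.0525]
ee_rot: [0.008, 0.707, 0.007, -0.707]
force: [0.4, -0.1, -0.9]
gripper_width: 0.0501
```

Call:
move_arm:
  increments:
    - {"x":1,"y":0,"z":0,"ax":0,"ay":0,"az":0}
    - {"x":0,"y":0,"z":0,"ax":0,"ay":0,"az":0}

```text
t: 26.28
ee_pos: [0.4679, -0.3113, 0.0513]
ee_rot: [0.008, 0.707, 0.007, -0.707]
force: [-0.3, -0.1, -0.8]
gripper_width: 0.0499
```

Call:
move_arm:
  increments:
    - {"x":0.5,"y":0,"z":0,"ax":0,"ay":0,"az":0}
    - {"x":0,"y":0,"z":0,"ax":0,"ay":0,"az":0}

```text
t: 26.45
ee_pos: [0.4681, -0.3113, 0.0512]
ee_rot: [0.008, 0.707, 0.007, -0.707]
force: [-0.4, -0.6, 3.7]
gripper_width: 0.0499
```

On the floor. Release, rise and look.

Call:
move_arm:
  increments:
    - {"x":0,"y":0,"z":0,"ax":0,"ay":0,"az":0}
    - {"x":0,"y":0,"z":0,"ax":0,"ay":0,"az":0}
    - {"x":0,"y":0,"z":0,"ax":0,"ay":0,"az":0}
    - {"x":0,"y":0,"z":0,"ax":0,"ay":0,"az":0}
  fingers: 0.55

```text
t: 26.78
ee_pos: [0.4677, -0.3111, 0.0505]
ee_rot: [-0.007, -0.707, -0.007, 0.707]
force: [0.1, -0.1, 0.4]
gripper_width: 0.0664
```

Call:
move_arm:
  increments:
    - {"x":-6,"y":0,"z":0,"ax":0,"ay":0,"az":0}
    - {"x":-15,"y":0,"z":0,"ax":0,"ay":0,"az":0}
    - {"x":-30,"y":0,"z":0,"ax":0,"ay":0,"az":0}
    - {"x":-35,"y":0,"z":0,"ax":0,"ay":0,"az":0}
    - {"x":-35,"y":0,"z":0,"ax":0,"ay":0,"az":0}
    - {"x":-30,"y":0,"z":0,"ax":0,"ay":0,"az":0}
    - {"x":-15,"y":0,"z":25,"ax":0,"ay":0,"az":0}
    - {"x":0,"y":0,"z":40,"ax":0,"ay":0,"az":0}
    - {"x":0,"y":0,"z":25,"ax":0,"ay":0,"az":0}
    - {"x":0,"y":0,"z":0,"ax":0,"ay":0,"az":0}
    - {"x":0,"y":0,"z":0,"ax":0,"ay":0,"az":0}

```text
t: 27.7
ee_pos: [0.3772, -0.3129, 0.2176]
ee_rot: [0.007, 0.707, 0.006, -0.707]
force: [0.1, -0.0, 0.4]
gripper_width: 0.0659
```

```bash
python3 -c "
from h import *
o=env.observe();print(o['ee_pos'],o['force'],o['joint_velocities'].round(3))
a=cams.read_camera('wrist')[:,:,::-1];b=cams.read_camera('top')[:,:,::-1];c=cams.read_camera('scene')[:,:,::-1]
im=np.vstack([np.hstack([cv2.resize(b[80:260,200:540],(400,212)),cv2.resize(a,(400,212))]),cv2.resize(c[150:380,130:530],(800,388),interpolation=cv2.INTER_CUBIC)[:388]])
cv2.imwrite('pics/end.png',im)"
```

```text
[ 0.37719427 -0.31294084  0.21760629] [ 0.08136887 -0.03394818  0.35473948] [ 0.026  0.034 -0.037  0.004 -0.005  0.009]
```

View pics/end.png

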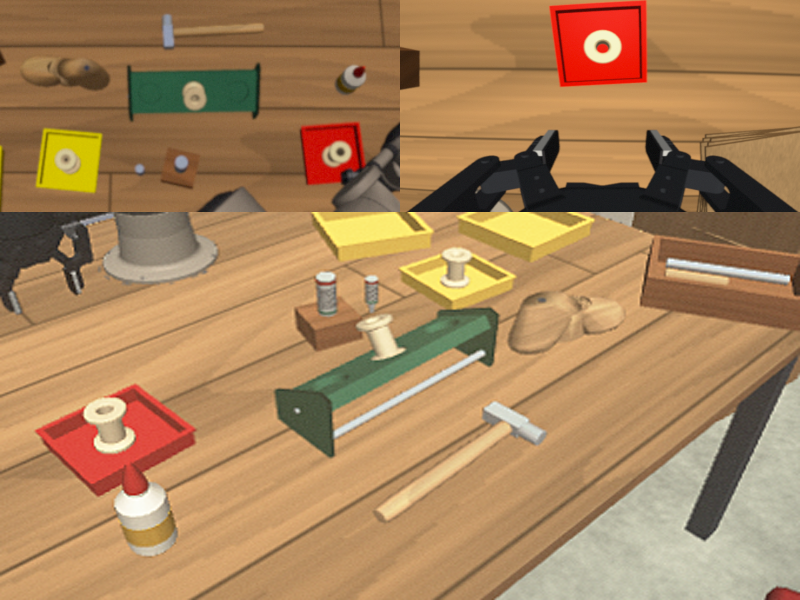

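Everything is where it should be in this composite. One bobbin stands in the yellow tray (456,268) and one in the red tray (105,425). The middle one is seated in the rack at (380,335), the gauge is upright in its block at (327,293), and the bystanders are untouched. I'll hand the job in.

```bash
python3 -c "
from workcell import env
print(env.sign_off())"
```

```text
the job is handed in; nothing more can be done
None
```

The job is done and handed in at about 28 s of the 72 s allowed; the hand-in reports no verdict.

| Bobbin | Gauge stopped at | Measured axial force | Verdict | Now |
|---|---|---|---|---|
| Left | about 8 mm | about 9 N | tight | standing in the smallest yellow tray |
| Middle | about 21 mm | about 11 N | good | left in the rack |
| Right | about 33 mm | about 16 N | worn | standing in the red tray |

**Final pictures:** these show the gauge upright in its block and both moved bobbins standing in their trays. The middle bobbin is seated, the hammer, bottle and shoe last look undisturbed, and the arm is clear.

**Mishaps:** the first move call was refused because some keys were missing, and the first trim over the left bobbin overshot by about 2.6 mm and was corrected before contact. No check failed at the end. I judged the final positions by eye and did not measure them again.

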